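# Clamp a bronze medallion in the holding jig with its cam-and-notch swing lever

### The arm

A 6-joint arm with a two-finger parallel gripper is mounted at the origin on a cart in front of the work surface, level with it; the furniture and walls round the work are solid. World frame = base frame: x ahead of the robot, y to its left, z up, the work surface at z = 0. Lengths are in m, angles in rad, forces in N, time in s.
With the tool pointing down it reaches from about 0.25 to 0.775 m from the base axis. Payload 8.9 kg.
Tool frame: the origin (TCP) lies between the finger pads; the fingertips stand 14 mm ahead of it and the grasp point (between the pads) lies 5 mm behind it; x points along the fingers, y is the direction in which the jaws open and shut, and the axes are right-handed (so a half turn about x gives the same grasp; the last joint's range is limited). The gripper opens to 85 mm and grips with 20 to 120 N. Pads are 22 mm wide; open, the fingers measure 114 mm over their backs; the gripper's body (76 mm by 85 mm) begins 54 mm behind the grasp point. The pads swing forward as they close: fully open they stand 13 mm farther back than shut.
Start: joints at [-1.363, 0.291, -0.153, 1.127, 0, 1.431], TCP at [0.178, -0.494, 0.245] pointing down, gripper open.
Joint ranges: [-2.52, 2.52], [-0.91, 1.74], [-1.3, 1.37], [-1.96, 2.02], [-1.52, 1.47], [-3.14, 3.14]. Speed limits (rad/s): [2.22, 2.22, 2.79, 3.14, 3.14, 3.14].

### API

Orientations are given as a unit quaternion [x, y, z, w].
In Python, from workcell import monitor, imaging, job, nets gives the robot as it stands.
- The arm moves only by the shell command python3 -m inch 'ROWS' [OPENING]. ROWS is a JSON object of lists of equal length, an entry for each row: "travel": the shift along the world's x, y, z in m, a list of three; "twist": the turn about the world's z in degrees. In form: {"travel": [[dx, dy, dz], ...], "twist": [twist, ...]}. A call has 1 to 5 rows; each row shifts and turns the pose as measured when the row begins; what a row does not reach is not made up. A row lasts 1/10 s, in which the tool goes at most 50 mm and 8.59 degrees, less where a joint would pass 70% of its speed; a pose out of reach is approached as far as the arm can. A call with a gripper value outside its range is refused whole. OPENING is the closure, from -1 (fully open) to 1 (shut), set as the call begins (- or left out, the last holds). The fingers move at their own pace and stop on an object; the grip force is fixed at half the most. Time passes only in rows, so rows that do not move let the fingers close. It gives the time, the measured TCP pose, the force and the opening at its end, in the units of the state.
- monitor.read_state(): the state, without advancing time (a new reading comes with each control period).
- imaging.capture(name): name is "scene" or "top" or "wrist"; returns the picture (384x512x3 uint8, red, green, blue); there is no depth.
- imaging.camera_info(name): a dict with "camera_matrix" (3x3 intrinsics, pixels), "world_from_camera" (4x4, takes a point from camera to world coordinates); the wrist camera has in their place "hand_eye" (4x4, takes a point from camera to tool coordinates, whose origin is the TCP and whose axes are the tool frame's). Camera axes: x right, y down, z forward; pixel columns grow to the right and rows downward; lengths in m; the calibration is good to about 2 mm. A picture is of the moment at which its call begins: read the wrist's pose just before it. camera_info takes no time and is no camera call.
- job.sign_off(): hands the job in, once; it reports no verdict.
Trained networks look in the newest picture that a camera, given by its name, has taken for a name from the list of things; names that differ only in an ending like _2 or _b are one class to them, and where a whole thing is asked for, a point or a joint stands for the part that bears it (a point fixed in the world has none). Each returns a list of dicts, best first, with "score" (0 to 1); they miss things now and then, are a little off and sometimes report something else, mostly with a low value. They report only what shows in the picture. A call takes as long as a camera call. They do not tell look-alikes from the thing itself.
- nets.boxes_of(camera, name): "at" ([x, y, z] in m, in world coordinates, good to about 4 mm: the middle of the surface that is visible of it).
The state is a dict: "t": time; "joint_pos": joint angles; "joint_velocities": joint speeds; "tau": joint torques, N m; "ee_pos": TCP position; "tool_rot": TCP orientation; "contact_force": force on the tool from outside, world axes, zero at the start; "moment": the same for the moment, N m; "gripper_width": finger opening in m.
Only numpy, scipy, OpenCV 4.12 (cv2) and the standard library are available. Lean on these libraries where they do the work, as an engineer would, in place of code of your own. Each camera call takes 0.05 s, during which the arm holds its last target.

### The job

The larger of the two bronze medallions lying by themselves to the left of the holding jig is to have its rim filed: lay it flat on the seat between the four pins of the jig and let go of it. Then swing the clamp lever round over it by its black knob: let the lever ride up its cam at its own height and bring it gently on until it drops into the low notch and its pad holds the medallion down, without forcing the lever against the cam or the stop behind the notch. Leave the smaller medallion and the needle file where they lie.

Things in the scene. Friction and masses are not known exactly. Their poses are not given: they have to be found in the camera images.
- jig: Holding jig bolted to the table: aluminium plate 206 x 160 x 12 mm (jig x -98..108, y -94..66 mm). Origin at table level on the vertical spindle of the clamp lever (spring cap 29 mm wide, 91 mm high); x points from the spindle to the nest, z up. The lever's pin rides on a steel cam sector screwed to the plate; over 25 N between pin and cam or stop (16 N at the knob) is too much.
- nest (a point): Centre of the nest on top of its seat, a 40 mm steel disc, 16 mm above the table, 4 mm above the plate; 66 mm from the spindle along jig x, axes as the jig. Four 8 mm pins with tapered heads stand round it 32.75 mm from the centre, at 45 degrees to the axes, tops 6.5 mm above the seat: a 55 mm disc fits with 1.25 mm play all round. Fingers pass between pins along jig x or y (38 mm gaps).
- medallion_large: The larger loose bronze medallion, a disc of 55 mm, 9.5 mm thick, 0.14 kg, lying flat. Origin at the centre of its underside, z up. Take it by the rim.
- medallion_small: The smaller loose bronze medallion, a disc of 47 mm, 9.5 mm thick; to be left alone. Origin at the centre of its underside.
- needle_file: Needle file with a red handle, 140 mm long along its y axis, 13 mm thick, loose; to be left alone. Origin at the middle, on the table.
- knob (a point): Middle of the upright black knob on the lever's handle, 115 mm from the spindle; x points outwards along the handle, z up. Round, 17 mm wide at the foot, 24 mm near the top; it reaches from 20 mm below this point (top of the steel bar, 13 mm wide, 10 mm thick, which ends 4 mm beyond the knob's axis) to 21 mm above it. 70 mm above the table when parked.
- pad (a point): Centre of the underside of the lever's rubber pad, 18 mm wide, on the other side of the spindle from the knob, 66 mm from the axis; 25.5 mm above the table when parked, then about 95 degrees from the nest as seen from above.
- cam_pin (a point): Lower end of the steel pin (9 mm, round end) under the handle, 75 mm from the spindle. As the lever swings the pin meets on the cam: a level part, a ramp of 0.45 rad that lifts it 8 mm, a level crest, a notch 14 mm wide whose floor is 12 mm below the crest, and a hard stop 7 mm above the crest. The knob needs 2 to 6 N sideways on the ramp, 1 to 3 N on the crest.
- lever_swing (a joint): Lever angle, rad; 0 to 0.1 when parked (handle about along jig -y), growing clockwise from above: the handle goes to jig -x, the pad over the nest (centred at 1.65). The cam sector is turned and screwed down differently each time and is not measured: its ramp begins at 0.16 to 0.56, the notch's middle lies at 1.45 to 1.85. Feel for it.
- clamp_lift (a joint): Height of the lever on its spindle, m; 0 when parked, 0.0075 on the crest. A spring and its weight press it down with 6 to 8 N. At the notch it drops by itself until the pad stands on the medallion (lift -0.001 to 0; without one the pin reaches the notch floor, -0.004). The lever must be free to rise and fall: a knob held tight at one height jams it.
Not all that is in view belongs to the job. What is shaped like the medallion_large but pink is not meant.

How it is judged:
By the outcome, as a careful person would: the job done as asked, in the order asked, and still so for the second after the job is handed in, with the robot touching nothing.
It also fails if it takes over 72 s, if anything falls off the work surface, if the arm or the gripper's body presses on something with over 40 N, if the wrist force passes 120 N, or if a joint passes its speed limit or range.

## Working session

There is one attempt and no reset: what is moved stays moved. The work goes in short steps, Python scripts to look and compute and a shell command to move; the robot and the scene stay as the last step left them, time stands still between calls to the robot, and variables do not carry over. Pictures are saved under pics/ and viewed, and the job is handed in when it is done.

```bash
ls; mkdir -p pics
cat > h.py <<'E'
import numpy as np,cv2
from workcell import monitor, imaging, job, nets
from scipy.spatial.transform import Rotation as R
def cam(name,st=None):
    c=imaging.camera_info(name);K=np.array(c['camera_matrix'])
    if name=='wrist':
        T=np.eye(4);T[:3,:3]=R.from_quat(st['tool_rot']).as_matrix();T[:3,3]=st['ee_pos']
        return K,T@np.array(c['hand_eye'])
    return K,np.array(c['world_from_camera'])
def back(K,T,uv,z):
    d=T[:3,:3]@np.linalg.solve(K,[uv[0],uv[1],1.]);o=T[:3,3]
    return o+d*(z-o[2])/d[2]
def proj(K,T,p):
    q=np.linalg.inv(T)@np.append(p,1);q=K@q[:3];return q[:2]/q[2]
def snap(name,fn):
    im=imaging.capture(name);cv2.imwrite('pics/'+fn,im[:,:,::-1]);return im
E
python3 - <<'E'
from h import *
st=monitor.read_state();print({k:np.round(v,3).tolist() for k,v in st.items()})
for n in ['scene','top','wrist']:
    snap(n,n+'0.png')
    K,T=cam(n,st);print(n,K.round(1).tolist(),T.round(3).tolist())
for n in ['top','scene']:
  for o in ['jig','medallion_large','medallion_small','needle_file','knob']:
    print(n,o,[(np.round(d['at'],3).tolist(),round(d['score'],2)) for d in nets.boxes_of(n,o)])
E
```

```text
pics
{'t': 0.0, 'joint_pos': [-1.363, 0.291, -0.154, 1.127, -0.0, 1.431], 'joint_velocities': [-0.0, -0.001, 0.0, 0.001, 0.001, 0.0], 'tau': [-0.0, -53.714, 33.137, 0.016, -0.0, 0.0], 'ee_pos': [0.178, -0.493, 0.245], 'tool_rot': [-0.696, -0.122, 0.697, -0.122], 'contact_force': [-0.712, 0.037, 0.225], 'moment': [0.031, 0.008, -0.013], 'gripper_width': 0.085}
scene [[369.2, 0.0, 253.6], [0.0, 369.2, 195.4], [0.0, 0.0, 1.0]] [[-0.853, -0.235, 0.466, -0.005], [-0.521, 0.345, -0.78, 1.033], [0.023, -0.909, -0.417, 0.56], [0.0, 0.0, 0.0, 1.0]]
top [[440.9, 0.0, 258.2], [0.0, 440.9, 183.9], [0.0, 0.0, 1.0]] [[0.027, -0.995, 0.097, 0.435], [-0.999, -0.024, 0.033, 0.08], [-0.031, -0.098, -0.995, 1.182], [0.0, 0.0, 0.0, 1.0]]
wrist [[311.9, 0.0, 254.7], [0.0, 311.9, 193.9], [0.0, 0.0, 1.0]] [[0.34, -0.901, -0.271, 0.247], [-0.94, -0.326, -0.096, -0.468], [-0.002, 0.288, -0.958, 0.373], [0.0, 0.0, 0.0, 1.0]]
top jig [([0.558, 0.016, 0.012], 0.8)]
top medallion_large [([0.399, 0.321, 0.007], 0.9), ([0.491, 0.27, 0.008], 0.87), ([0.447, 0.179, 0.009], 0.81), ([0.568, -0.004, 0.051], 0.64), ([0.585, 0.269, 0.011], 0.61)]
top medallion_small [([0.497, 0.418, 0.01], 0.51), ([0.66, -0.246, 0.01], 0.18)]
top needle_file [([0.654, -0.248, 0.009], 0.72)]
top knob [([0.565, -0.009, 0.049], 0.8)]
scene jig [([0.539, 0.046, 0.015], 0.72), ([0.544, 0.038, 0.057], 0.45)]
scene medallion_large [([0.395, 0.326, 0.006], 0.8), ([0.581, 0.272, 0.008], 0.65), ([0.486, 0.278, 0.009], 0.58), ([0.445, 0.19, 0.008], 0.43)]
scene medallion_small [([0.494, 0.422, 0.004], 0.58)]
scene needle_file []
scene knob [([0.544, 0.042, 0.05], 0.49)]
```

View pics/top0.png

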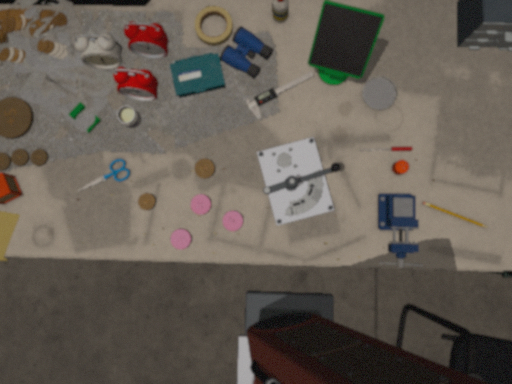

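View pics/scene0.png

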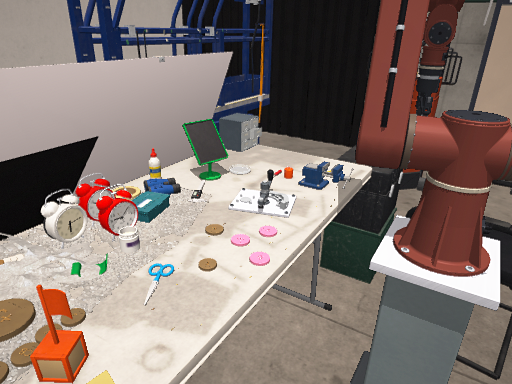

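View pics/wrist0.png

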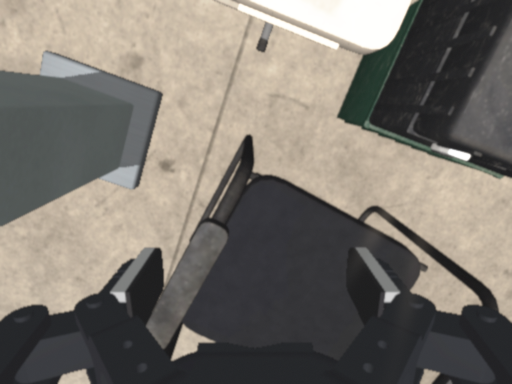

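```bash
cd pics; python3 -c "
import cv2
a=cv2.imread('top0.png');cv2.imwrite('top0a.png',cv2.resize(a[60:300,90:400],None,fx=2.5,fy=2.5,interpolation=2))"
```

```text
(no output)
```

View pics/top0a.png

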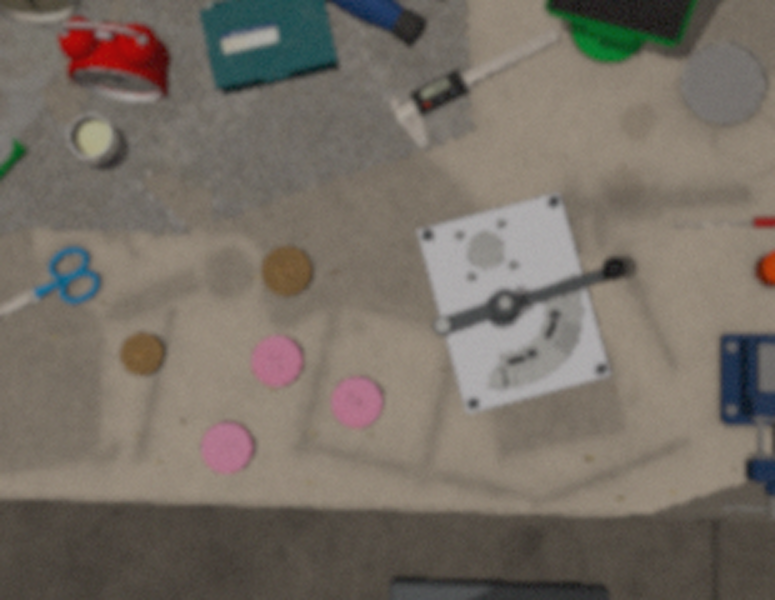

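The top view shows two bronze discs: the larger at (204,168) and the smaller at (147,201). Three pink decoys lie near (200,205), (233,220) and (181,239). The jig is centred at about (295,181), its nest at about (285,160), the spindle at (291,183), and the knob at about (337,167).

Run:
```python
from h import *
im=cv2.imread('pics/top0.png');K,T=cam('top')
hsv=cv2.cvtColor(im,cv2.COLOR_BGR2HSV)
for c in [(204,168),(147,201),(200,205)]:
    x0,y0=c[0]-20,c[1]-20
    p=hsv[y0:y0+40,x0:x0+40]
    m=((p[:,:,1]>95)).astype(np.uint8)
    n,l,s,ce=cv2.connectedComponentsWithStats(m);i=1+np.argmax(s[1:,4])
    u=ce[i]+[x0,y0];a=s[i,4]
    P=back(K,T,u,0.0095);d=2*np.sqrt(a/np.pi)
    print(c,u.round(1),P.round(4),'diam',d*np.linalg.norm(back(K,T,u+[1,0],.0095)-P))
sp=back(K,T,(90.5+503/2.5,60+307/2.5),0.09);ne=back(K,T,(90+487/2.5,60+250/2.5),0.016);kn=back(K,T,(90+617/2.5,60+267/2.5),0.09)
print(sp,ne,kn, np.linalg.norm((sp-ne)[:2]),np.linalg.norm((sp-kn)[:2]))
v=ne-sp;print('jigx yaw',np.degrees(np.arctan2(v[1],v[0])));v=kn-sp;print('handle yaw',np.degrees(np.arctan2(v[1],v[0])))
# corners plate z .012
for c in [(428,235),(554,202),(601,369),(473,404)]:
  print(back(K,T,(90+c[0]/2.5,60+c[1]/2.5),0.012).round(4))
st=monitor.read_state();print(R.from_quat(st['tool_rot']).as_matrix().round(3).tolist())
print(np.array(imaging.camera_info('wrist')['hand_eye']).round(3).tolist())
```

```text
(204, 168) [204.3 168. ] [0.5892 0.2652 0.0095] diam 0.051864930638676074
(147, 201) [146.5 201.2] [0.4957 0.4173 0.0095] diam 0.04360303249782657
(200, 205) [204.  209.5] [0.4775 0.2616 0.0095] diam 0.004274766085050397
[0.54649359 0.03298556 0.09      ] [0.61468547 0.04939171 0.016     ] [ 0.58913365 -0.0780595   0.09      ] 0.07013767926384754 0.11895033555985943
jigx yaw 13.527582944877636
handle yaw -68.9937692660204
[0.6301 0.1129 0.012 ]
[ 0.6689 -0.0214  0.012 ]
[ 0.4911 -0.0736  0.012 ]
[0.4507 0.0606 0.012 ]
[[0.0, 0.34, -0.94], [-0.0, -0.94, -0.34], [-1.0, 0.0, 0.0]]
[[0.001, -0.288, 0.958, -0.128], [1.0, 0.0, -0.001, -0.0], [0.0, 0.958, 0.288, -0.073], [0.0, 0.0, 0.0, 1.0]]
```

```bash
python3 -m inch '{"travel": [[0.025,0.03,0.005],[0.025,0.035,0.005],[0.025,0.035,0.005],[0.025,0.035,0.005],[0.025,0.035,0.005]], "twist": [8.5,8.5,8.5,8.5,8.5]}' -1; python3 -c "
from h import *
print(monitor.read_state()['joint_pos'])"
```

```text
t: 1.15
ee_pos: [0.3039, -0.322, 0.27]
tool_rot: [-0.603, -0.368, 0.604, -0.369]
contact_force: [1.3, -0.4, 0.2]
gripper_width: 0.0853
[-9.79419618e-01  1.18771372e-01 -3.07017297e-01  1.14379896e+00
 -4.11236972e-04  1.06556247e+00]
```

```bash
python3 -m inch '{"travel": [[0.016,0.036,0],[0.016,0.036,0],[0.016,0.036,0],[0.016,0.036,0],[0.016,0.036,0]], "twist": [8.5,8.5,8.5,8.5,8.5]}'; python3 -m inch '{"travel": [[0.016,0.036,0],[0.016,0.036,0],[0.016,0.036,0],[0.016,0.036,0],[0.016,0.036,0]], "twist": [8.5,8.5,8.5,8.5,8.5]}';python3 -m inch '{"travel": [[0.016,0.036,0],[0.016,0.036,0],[0.016,0.036,0],[0.016,0.036,0],[0.016,0.036,0]], "twist": [8.5,8.5,8.5,8.5,8.5]}'; python3 -c "
from h import *
s=monitor.read_state();print(s['joint_pos'],R.from_quat(s['tool_rot']).as_matrix().round(3))"
```

```text
t: 1.65
ee_pos: [0.3873, -0.1348, 0.2717]
tool_rot: [0.427, 0.562, -0.426, 0.566]
contact_force: [0.4, 0.1, -0.0]
gripper_width: 0.0854
t: 2.15
ee_pos: [0.4696, 0.0536, 0.2729]
tool_rot: [0.192, 0.678, -0.188, 0.684]
contact_force: [-0.2, -0.8, 0.2]
gripper_width: 0.085
t: 2.65
ee_pos: [0.5518, 0.2426, 0.2733]
tool_rot: [-0.07, 0.701, 0.075, 0.706]
contact_force: [0.9, -0.9, 0.3]
gripper_width: 0.0853
[0.28985608 0.4222133  0.11319802 1.25283105 0.00596986 0.08418624] [[ 0.007 -0.204  0.979]
 [ 0.008  0.979  0.204]
 [-1.     0.007  0.008]]
```

```bash
python3 -m inch '{"travel": [[0,0,0]], "twist": [0]}'
python3 - <<'E'
from h import *
import json
st=monitor.read_state();snap('wrist','w1.png');json.dump({k:np.array(v).tolist() for k,v in st.items()},open('w1.json','w'))
K,T=cam('wrist',st)
print(st['ee_pos'])
for o in ['medallion_large','medallion_small']:
    print(o,[(np.round(d['at'],3).tolist(),round(d['score'],2)) for d in nets.boxes_of('wrist',o)])
E
```

```text
t: 2.75
ee_pos: [0.5528, 0.2465, 0.2724]
tool_rot: [-0.072, 0.7, 0.079, 0.706]
contact_force: [-1.4, -0.6, -0.3]
gripper_width: 0.0853
[0.55282721 0.24645394 0.27237263]
medallion_large [([0.492, 0.271, 0.005], 0.87), ([0.398, 0.322, 0.009], 0.72), ([0.588, 0.263, 0.006], 0.66), ([0.45, 0.183, 0.007], 0.65)]
medallion_small [([0.491, 0.416, 0.01], 0.77)]
```

View pics/w1.png

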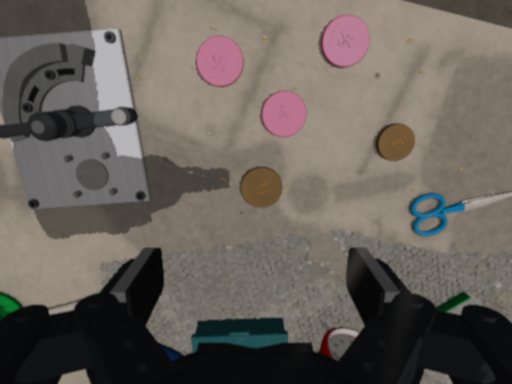

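Wrist view: the large bronze disc is at (261,187) and the small one at (396,142). The pink decoys are at (219,61), (345,41) and (284,113). The jig is on the left, nest seat at (92,174), with the pad at (122,115).

```bash
cat >> h.py <<'E'
def disc(im,c,r=32,hr=(5,30)):
    hsv=cv2.cvtColor(im,cv2.COLOR_BGR2HSV);x0,y0=int(c[0])-r,int(c[1])-r
    p=hsv[y0:y0+2*r,x0:x0+2*r].astype(int)
    m=((p[:,:,1]>100)&(p[:,:,0]<hr[1])).astype(np.uint8)
    n,l,s,ce=cv2.connectedComponentsWithStats(m);i=1+np.argmax(s[1:,4])
    cn,_=cv2.findContours((l==i).astype(np.uint8),0,1)
    e=cv2.fitEllipse(max(cn,key=len))
    return np.array(e[0])+[x0,y0],e[1]
def tri(rays):
    A=np.zeros((3,3));b=np.zeros(3)
    for K,T,u in rays:
        d=T[:3,:3]@np.linalg.solve(K,[u[0],u[1],1.]);d/=np.linalg.norm(d);M=np.eye(3)-np.outer(d,d)
        A+=M;b+=M@T[:3,3]
    return np.linalg.solve(A,b)
E
python3 - <<'E'
from h import *
import json
st=json.load(open('w1.json'));w=cv2.imread('pics/w1.png');t=cv2.imread('pics/top0.png')
KW=cam('wrist',st);KT=cam('top')
for cw,ct in [((261,187),(204,168)),((396,142),(147,201))]:
    a,s=disc(w,cw);b,s2=disc(t,ct,20)
    print(a,s,b,s2,'wrist@.0095',back(*KW,a,.0095).round(4),'top',back(*KT,b,.0095).round(4),'tri',tri([(*KW,a),(*KT,b)]).round(4), 'diam',np.array(s)/KW[0][0,0]*np.linalg.norm(KW[1][:3,3]-back(*KW,a,.0095)))
# nest
for n,c,z in [('seat',(92,174),.016),('pin',(68,158),.0225),('pin',(104,155),.0225),('pin',(79,194),.0225),('pin',(113,191),.0225)]:
    print(n,back(*KW,c,z).round(4))
E
python3 -c "
import cv2
a=cv2.imread('pics/w1.png');cv2.imwrite('pics/w1a.png',cv2.resize(a[20:215,0:160],None,fx=3,fy=3,interpolation=2))"
```

```text
[260.88535881 186.79158974] (38.58113479614258, 40.04318618774414) [204.4090786  168.02330589] (18.007728576660156, 18.255172729492188) wrist@.0095 [0.5863 0.2647 0.0095] top [0.589  0.2648 0.0095] tri [ 0.5907  0.2666 -0.0052] diam [0.05022463 0.05212792]
[395.10772133 141.66785812] (33.84938430786133, 37.905277252197266) [146.52702904 201.09617424] (14.592161178588867, 15.596614837646484) wrist@.0095 [0.4939 0.416  0.0095] top [0.496  0.4173 0.0095] tri [0.4952 0.4187 0.0041] diam [0.04695111 0.05257687]
seat [0.6129 0.0528 0.016 ]
pin [0.5966 0.0261 0.0225]
pin [0.5837 0.0685 0.0225]
pin [0.6402 0.0414 0.0225]
pin [0.6273 0.0828 0.0225]
```

View pics/w1a.png

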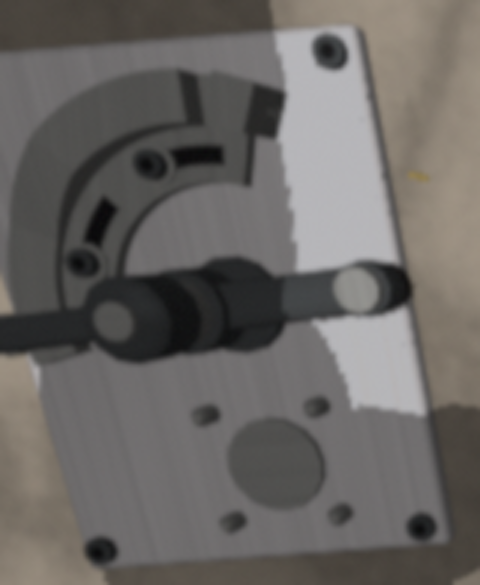

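```bash
python3 -m inch '{"travel": [[0.034,0.018,-0.04],[0,0,-0.05],[0,0,-0.05],[0,0,-0.05],[0,0,0]], "twist": [0,0,0,0,0]}' -0.65
python3 - <<'E'
from h import *
st=monitor.read_state();im=snap('wrist','w2.png')[:,:,::-1]
K,T=cam('wrist',st);print(st['ee_pos'],R.from_quat(st['tool_rot']).as_matrix().round(3).tolist(), proj(K,T,st['ee_pos']))
print(proj(K,T,[.587,.265,.0095]))
E
```

```text
t: 3.4
ee_pos: [0.5834, 0.2529, 0.0868]
tool_rot: [-0.065, 0.699, 0.07, 0.709]
contact_force: [-1.8, -0.8, -0.5]
gripper_width: 0.0704
[0.58338618 0.25290041 0.08681819] [[0.014, -0.19, 0.982], [0.009, 0.982, 0.19], [-1.0, 0.006, 0.015]] [253.71593288 266.45901057]
[269.23439816 216.18900237]
```

View pics/w2.png

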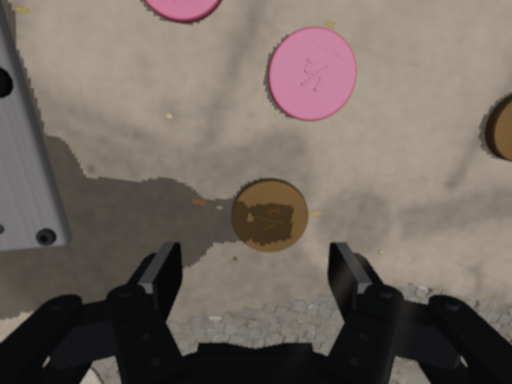

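The large medallion is at (270,214) in front of the jaws, pads at (165,275) and (345,275).

Run:
```python
from h import *
import json
st=monitor.read_state();w=cv2.imread('pics/w2.png');K2=cam('wrist',st)
st1=json.load(open('w1.json'));w1=cv2.imread('pics/w1.png');K1=cam('wrist',st1)
a,s=disc(w,(270,214),45);b,s1=disc(w1,(261,187))
print(a,s,back(*K2,a,.0095).round(4),'tri',tri([(*K2,a),(*K1,b)]).round(4),'diam',np.array(s)/311.9*np.linalg.norm(K2[1][:3,3]-back(*K2,a,.0095)))
print(st['ee_pos'])
```

```text
[269.26324844 214.83324432] (71.2576675415039, 74.77242279052734) [0.5902 0.2661 0.0095] tri [0.5767 0.2615 0.0449] diam [0.05118599 0.05371072]
[0.58573699 0.25357188 0.09070981]
```

```bash
python3 -m inch '{"travel": [[0.002,0.012,0],[0,0,-0.025],[0,0,-0.025],[0,0,0],[0,0,0]], "twist": [0,0,0,0,0]}'
python3 - <<'E'
from h import *
st=monitor.read_state();im=snap('wrist','w3.png')[:,:,::-1]
K,T=cam('wrist',st);print(st['ee_pos'],R.from_quat(st['tool_rot']).as_matrix().round(3).tolist())
a,s=disc(im,proj(K,T,[.588,.265,.0095]),60);print(a,s,back(K,T,a,.0095))
E
```

```text
t: 3.95
ee_pos: [0.5981, 0.2699, 0.057]
tool_rot: [-0.061, 0.689, 0.071, 0.719]
contact_force: [0.1, -0.1, -0.1]
gripper_width: 0.0705
[0.59812507 0.26988735 0.05704317] [[0.04, -0.187, 0.982], [0.018, 0.982, 0.186], [-0.999, 0.01, 0.043]]
[248.85701752 202.84388733] (84.81198120117188, 88.80962371826172) [0.58549423 0.26493359 0.0095    ]
```

View pics/w3.png

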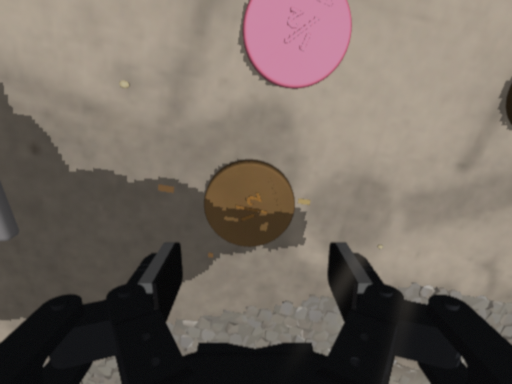

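```bash
python3 -c "
from h import *
s=monitor.read_state();print(s['ee_pos'],s['joint_velocities'],R.from_quat(s['tool_rot']).as_matrix()[:,0])"; python3 -m inch '{"travel": [[-0.010,-0.005,0]], "twist": [0]}';python3 -c "
from h import *
s=monitor.read_state();print(s['ee_pos'],s['joint_velocities'],R.from_quat(s['tool_rot']).as_matrix()[:,0])"; python3 -m inch '{"travel": [[0,0,0]], "twist": [0]}';python3 -c "
from h import *
s=monitor.read_state();print(s['ee_pos'],s['joint_velocities'],R.from_quat(s['tool_rot']).as_matrix()[:,0])"
```

```text
[0.59820838 0.26993729 0.05715385] [-0.00320978  0.00109491 -0.01169777 -0.01000811 -0.00056231 -0.00429753] [ 0.04081757  0.01776413 -0.99900869]
t: 4.1
ee_pos: [0.5902, 0.2658, 0.0595]
tool_rot: [-0.061, 0.687, 0.071, 0.72]
contact_force: [-0.4, -0.3, 0.1]
gripper_width: 0.0704
[0.59021018 0.26578823 0.05953392] [-0.02510554 -0.2277038  -0.34907102 -0.14633473  0.00044557 -0.02448053] [ 0.0444978   0.01898301 -0.99882911]
t: 4.2
ee_pos: [0.5904, 0.2659, 0.0616]
tool_rot: [-0.061, 0.687, 0.072, 0.721]
contact_force: [-0.4, -0.4, 0.4]
gripper_width: 0.0702
[0.59036914 0.26594605 0.06162353] [ 0.00259822 -0.00078665  0.06522849  0.01053404  0.00299602  0.00567425] [ 0.04599938  0.01948478 -0.99875142]
```

```bash
cat > s.py <<'E'
from h import *
s=monitor.read_state();M=R.from_quat(s['tool_rot']).as_matrix()
print('p',s['ee_pos'].round(4) if hasattr(s['ee_pos'],'round') else s['ee_pos'],'tilt',M[:2,0].round(4),'jawyaw',np.degrees(np.arctan2(M[1,1],M[0,1])).round(2),'jawz',M[2,1].round(4),'F',np.round(s['contact_force'],1),'w',round(s['gripper_width'],4),'t',round(s['t'],2))
E
python3 -m inch '{"travel": [[-0.003,0,0.05]], "twist": [0]}' >/dev/null; python3 s.py;  python3 -m inch '{"travel": [[0,0,0]], "twist": [0]}' >/dev/null;python3 s.py; python3 -m inch '{"travel": [[0,0,-0.01]], "twist": [0]}' >/dev/null;python3 s.py;python3 -m inch '{"travel": [[0,0,-0.01],[0,0,-0.01],[0,0,-0.01],[0,0,-0.005],[0,0,-0.003]], "twist": [0,0,0,0,0]}' >/dev/null;python3 s.py
```

```text
p [0.5847 0.2649 0.1061] tilt [0.0384 0.017 ] jawyaw 100.74 jawz 0.0096 F [ 1.  -0.  -0.7] w 0.0706 t 4.3
p [0.5891 0.2666 0.1137] tilt [0.0492 0.0206] jawyaw 100.75 jawz 0.0111 F [1.8 0.8 0.4] w 0.0708 t 4.4
p [0.5909 0.2673 0.1064] tilt [0.0537 0.0221] jawyaw 100.75 jawz 0.0117 F [ 0.9 -0.3  0.1] w 0.0703 t 4.5
p [0.5902 0.2671 0.0627] tilt [0.0512 0.0214] jawyaw 100.74 jawz 0.0115 F [ 0.7 -0.4  0.4] w 0.0706 t 5.0
```

```bash
python3 s.py; python3 -m inch '{"travel": [[0,0,0],[0,0,0],[0,0,0]], "twist": [0,0,0]}' >/dev/null;python3 s.py; python3 -m inch '{"travel": [[-0.04,0,0]], "twist": [0]}' >/dev/null;python3 s.py; python3 -m inch '{"travel": [[0,0,0]], "twist": [0]}' >/dev/null;python3 s.py;  python3 -m inch '{"travel": [[0.02,0,0],[0.02,0,0]], "twist": [0,0]}' >/dev/null;python3 s.py;  python3 -m inch '{"travel": [[0,0,0]], "twist": [0]}' >/dev/null;python3 s.py
```

```text
p [0.5902 0.2671 0.0627] tilt [0.0512 0.0214] jawyaw 100.74 jawz 0.0115 F [ 0.7 -0.4  0.4] w 0.0706 t 5.0
p [0.5896 0.2669 0.0616] tilt [0.0494 0.0207] jawyaw 100.73 jawz 0.0112 F [ 0.5  0.5 -0.1] w 0.0702 t 5.3
p [0.554  0.2672 0.0624] tilt [0.0551 0.0221] jawyaw 100.63 jawz 0.0116 F [1.  1.3 0.6] w 0.0704 t 5.4
p [0.5476 0.2663 0.0609] tilt [0.0475 0.0202] jawyaw 100.69 jawz 0.011 F [ 0.1  0.1 -0.2] w 0.0706 t 5.5
p [0.5857 0.2668 0.0621] tilt [0.0465 0.0202] jawyaw 100.82 jawz 0.0111 F [ 0.9 -0.2  0.7] w 0.0705 t 5.7
p [0.5883 0.2669 0.0629] tilt [0.0494 0.0209] jawyaw 100.78 jawz 0.0113 F [ 0.9  0.  -0.1] w 0.0702 t 5.8
```

```bash
python3 -m inch '{"travel": [[-0.001,-0.002,-0.01],[0,0,-0.01],[0,0,-0.01],[0,0,-0.007],[0,0,-0.004]], "twist": [0,0,0,0,0]}' >/dev/null; python3 s.py;python3 -m inch '{"travel": [[0,0,0]], "twist": [0]}' >/dev/null; python3 s.py
```

```text
p [0.585  0.2646 0.0184] tilt [0.0479 0.0206] jawyaw 100.8 jawz 0.0113 F [-0.1 -0.5  0.4] w 0.0702 t 6.3
p [0.5842 0.2644 0.0174] tilt [0.0463 0.0202] jawyaw 100.81 jawz 0.0111 F [-0.2  0.8 -0.1] w 0.0705 t 6.4
```

```bash
python3 -m inch '{"travel": [[0.001,0.0005,-0.003],[0.001,0,-0.002],[0,0,0]], "twist": [0,0,0]}' >/dev/null; python3 s.py; python3 -c "
from h import *
snap('wrist','w4.png')"
```

```text
p [0.5866 0.2652 0.0124] tilt [0.0469 0.0204] jawyaw 100.82 jawz 0.0112 F [ 0.1  0.1 -1.5] w 0.0704 t 6.7
```

View pics/w4.png

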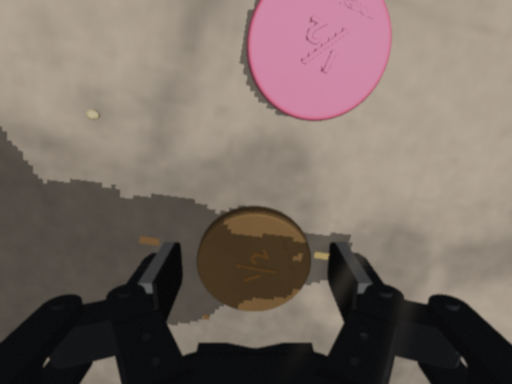

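The medallion at (254,258) sits centred between the pads (inner faces at columns 182 and 332), so I'm closing the gripper.

```bash
python3 -m inch '{"travel": [[0,0,0],[0,0,0],[0,0,0]], "twist": [0,0,0]}' 1 >/dev/null; python3 s.py;python3 -m inch '{"travel": [[0,0,0],[0,0,0]], "twist": [0,0]}' >/dev/null; python3 s.py
```

```text
p [0.587  0.2654 0.0137] tilt [0.0481 0.0207] jawyaw 100.82 jawz 0.0114 F [-0.4 -0.4 -1.6] w 0.0522 t 7.05
p [0.5869 0.2653 0.0137] tilt [0.048  0.0207] jawyaw 100.82 jawz 0.0114 F [ 0.1 -1.  -1.7] w 0.052 t 7.25
```

```bash
python3 -c "
from h import *
snap('wrist','w5.png')"
```

```text
(no output)
```

View pics/w5.png

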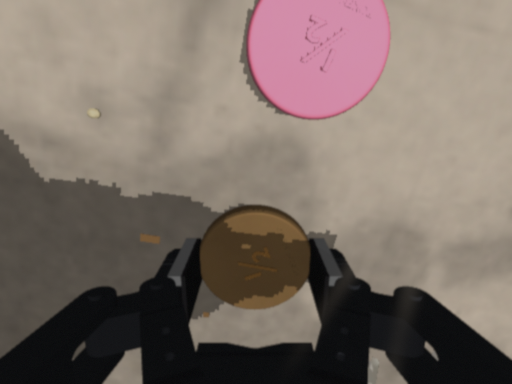

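```bash
python3 -m inch '{"travel": [[0,0,0.006],[0,0,0.012],[0,0,0.02],[0,0,0.02],[0,0,0.02]], "twist": [0,0,0,0,0]}' >/dev/null; python3 s.py;python3 -m inch '{"travel": [[0.005,-0.005,0.02],[0.01,-0.015,0.01],[0.01,-0.025,0.005],[0.01,-0.025,0],[0.01,-0.025,0]], "twist": [0,1,2,2,1]}' >/dev/null; python3 s.py;python3 -m inch '{"travel": [[0.005,-0.02,0],[0.005,-0.015,0],[0,-0.01,0],[0,-0.005,0],[0,0,0]], "twist": [0,0,0,0,0]}' >/dev/null; python3 s.py
python3 - <<'E'
from h import *
import json
st=monitor.read_state();snap('wrist','w6.png');json.dump({k:np.array(v).tolist() for k,v in st.items()},open('w6.json','w'))
E
```

```text
p [0.5846 0.2646 0.0938] tilt [0.0429 0.0191] jawyaw 100.81 jawz 0.0107 F [ 0.1  0.6 -1.9] w 0.0517 t 7.8
p [0.6322 0.1711 0.1406] tilt [0.0505 0.0278] jawyaw 107.39 jawz 0.0114 F [ 0.8 -0.2 -2.3] w 0.052 t 8.3
p [0.6442 0.1161 0.1445] tilt [0.0544 0.0276] jawyaw 107.24 jawz 0.0103 F [-0.   0.2 -1.8] w 0.0522 t 8.8
```

View pics/w6.png

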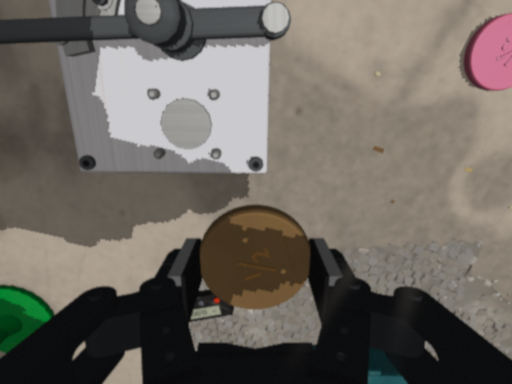

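Wrist view: the medallion is held at (255,256). The seat is at (186,123), with pins at (153,94), (213,94), (159,154) and (215,153).

Run:
```python
from h import *
import json
st=json.load(open('w6.json'));w=cv2.imread('pics/w6.png');K,T=cam('wrist',st)
M=R.from_quat(st['tool_rot']).as_matrix()
pins=np.array([(153,94),(213,94),(159,154),(215,153)],float)
P=np.array([back(K,T,p,.0220) for p in pins]);print(P.round(4).tolist())
c=P.mean(0);print('pins centre',c.round(4))
for a,b in [(0,1),(2,3),(0,2),(1,3),(0,3),(1,2)]:
    v=P[b]-P[a];print(a,b,(np.linalg.norm(v)*1000).round(1),np.degrees(np.arctan2(v[1],v[0])).round(2))
print('seat',back(K,T,(186,123.5),.016).round(4))
# screws
for a,b in [((88,162),(256,164))]:
    v=back(K,T,b,.012)-back(K,T,a,.012);print('screws',back(K,T,a,.012),np.linalg.norm(v),np.degrees(np.arctan2(v[1],v[0])))
# cam w1 seat & pins again
a,s=disc(w,(255,256),62);print('disc ell',a,s)
# disc plane in tool: horizontal plane z = bottom+.0095 at grasp
zt=st['ee_pos'][2]-0.0042
d=back(K,T,a,zt);print('disc centre rel TCP in tool',(M.T@(d-np.array(st['ee_pos']))).round(4),'world rel',(d-np.array(st['ee_pos'])).round(4))
cv2.imwrite('pics/w6a.png',cv2.resize(w[60:190,60:290],None,fx=3.4,fy=3.4,interpolation=2))
```

```text
[[0.5987, 0.0241, 0.022], [0.5854, 0.067, 0.022], [0.6425, 0.0374, 0.022], [0.6286, 0.0799, 0.022]]
pins centre [0.6138 0.0521 0.022 ]
0 1 44.9 107.21
2 3 44.8 108.13
0 2 45.7 16.81
1 3 45.0 16.64
0 3 63.3 61.85
1 2 64.3 -27.46
seat [0.6138 0.0516 0.016 ]
screws [ 0.66971754 -0.02015722  0.012     ] 0.14077460621955737 106.3684637344358
disc ell [254.25688553 257.49617386] (102.27989959716797, 112.48854064941406)
disc centre rel TCP in tool [ 0.0041  0.0003 -0.0024] world rel [-0.0021 -0.0003 -0.0042]
```

View pics/w6a.png

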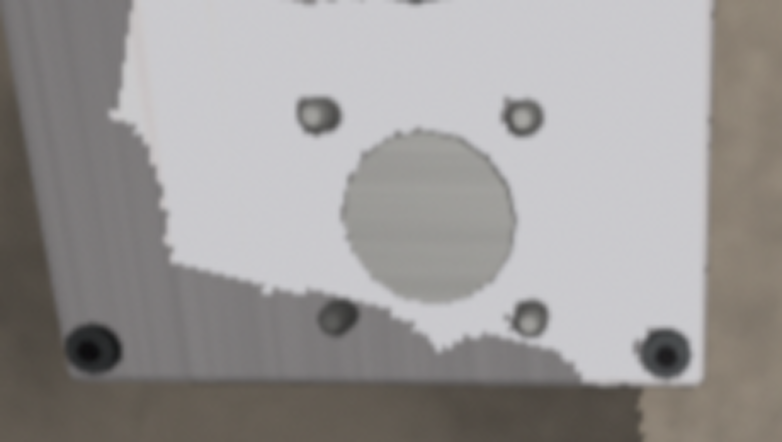

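```bash
python3 -m inch '{"travel": [[-0.004,-0.01,0],[-0.006,-0.015,0],[-0.008,-0.018,0],[-0.006,-0.012,0],[-0.003,-0.005,0]], "twist": [0,0,0,0,0]}' >/dev/null; python3 s.py;python3 -m inch '{"travel": [[0,0,-0.008],[0,0,-0.015],[0,0,-0.02],[0,0,-0.015],[0,0,-0.008]], "twist": [0,0,0,0,0]}' >/dev/null; python3 s.py
```

```text
p [0.6137 0.0551 0.144 ] tilt [0.0529 0.0282] jawyaw 107.5 jawz 0.011 F [ 0.2  0.6 -1.8] w 0.0521 t 9.35
p [0.6145 0.0551 0.0759] tilt [0.0567 0.0289] jawyaw 107.46 jawz 0.0106 F [-0.2 -0.4 -1.4] w 0.0521 t 9.85
```

```bash
python3 -m inch '{"travel": [[0.001,-0.002,-0.008],[0.0,-0.001,-0.008],[0,0,-0.006],[0,0,-0.003],[0,0,0]], "twist": [0,0,-0.3,0,0]}' >/dev/null; python3 s.py
python3 - <<'E'
from h import *
import json
st=monitor.read_state();w=snap('wrist','w7.png')[:,:,::-1];json.dump({k:np.array(v).tolist() for k,v in st.items()},open('w7.json','w'))
cv2.imwrite('pics/w7a.png',cv2.resize(w[130:384,130:390],None,fx=2.9,fy=2.3,interpolation=2))
K,T=cam('wrist',st)
y=np.radians(16.9);c=np.array([.6138,.0518])
for sx in(-1,1):
  for sy in (-1,1):
    o=23.16*np.array([sx,sy])/1000;p=c+[o[0]*np.cos(y)-o[1]*np.sin(y),o[0]*np.sin(y)+o[1]*np.cos(y)]
    print(sx,sy,proj(K,T,[*p,.0225]).round(1))
E
```

```text
p [0.6156 0.0526 0.0481] tilt [0.056 0.029] jawyaw 107.17 jawz 0.0112 F [ 0.1  0.1 -2.1] w 0.0519 t 10.35
-1 -1 [207.5 195.9]
-1 1 [298.3 195.9]
1 -1 [211.4 273.2]
1 1 [293.9 272.9]
```

View pics/w7.png

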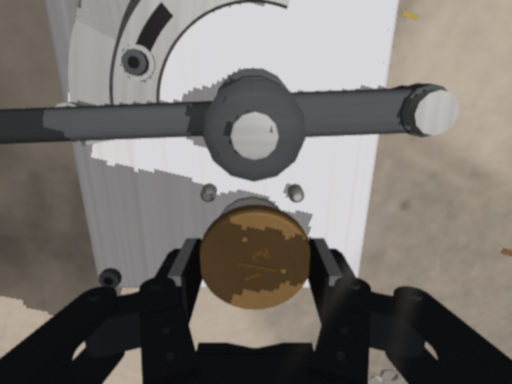

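Near pins show at (208,192) and (296,192), symmetric about the disc at (254,257). Their scale is about 4% smaller than predicted, so I'm fitting a small hand-eye correction before lowering.

Run:
```python
from h import *
import json
from scipy.optimize import least_squares
ob={'w6':{(-1,-1):(152.5,93.8),(-1,1):(213.3,94.2),(1,-1):(159.3,153.5),(1,1):(215.5,153.3),0:(186,123.5)},'w7':{(-1,-1):(208.5,192),(-1,1):(295.5,192)},'w1':{(-1,-1):(68,158),(-1,1):(104.5,155),(1,-1):(78,193.5),(1,1):(113,191)}}
ST={k:json.load(open(k+'.json')) for k in ob}
HE=np.array(imaging.camera_info('wrist')['hand_eye']);K=np.array(imaging.camera_info('wrist')['camera_matrix'])
def camT(k,d,rot):
    T=np.eye(4);T[:3,:3]=R.from_quat(ST[k]['tool_rot']).as_matrix();T[:3,3]=ST[k]['ee_pos']
    H=HE.copy();D=np.eye(4);D[:3,3]=d;D[:3,:3]=R.from_rotvec(rot).as_matrix();return T@H@D
def res(x):
    c=x[:2];y=x[2];r=[]
    for k in ob:
        T=camT(k,x[3:6],x[6:9])
        for q,u in ob[k].items():
            if q==0:p=[*c,.016]
            else:
                o=.02316*np.array(q);p=[c[0]+o[0]*np.cos(y)-o[1]*np.sin(y),c[1]+o[0]*np.sin(y)+o[1]*np.cos(y),.0225]
            r+=list((proj(K,T,p)-u)/.7)
    return np.array(r+list(x[3:6]/.002)+list(x[6:9]/.004))
f=least_squares(res,[.6138,.0518,.295]+[0]*6)
x=f.x;print('nest',x[:2].round(4),np.degrees(x[2]).round(2),'d',x[3:6].round(4),'rot',x[6:9].round(4),'cost',f.cost);print((f.fun[:-6]*.7).round(1))
J=np.linalg.inv(f.jac.T@f.jac);print('sd',np.sqrt(np.diag(J))[:3])
for k,u in [('w6',(254.3,257.5)),('w7',None)]:
    if u is None:
        u,s=disc(cv2.imread('pics/w7.png'),(255,256),62)
    T=camT(k,x[3:6],x[6:9]);e=np.array(ST[k]['ee_pos'])
    d=back(K,T,u,e[2]-.0042);print(k,'disc rel TCP',(d-e).round(4),'abs',d.round(4))
np.save('he.npy',HE@np.block([[R.from_rotvec(x[6:9]).as_matrix(),x[3:6,None]],[np.zeros((1,3)),1]]))
```

```text
nest [0.6144 0.0517] 16.87 d [ 0.0006  0.0022 -0.0056] rot [-0.0004 -0.0011  0.0021] cost 9.051273989533765
[ 0.3 -0.4  0.1 -0.6 -0.3 -0.6  0.3 -0.3  0.9 -0.4 -0.6  0.6 -0.   0.5
 -0.2  0.4  0.4  0.2 -0.8  0.5 -0.   0. ]
sd [0.00205823 0.00199717 0.00623333]
w6 disc rel TCP [ 0.0015  0.0012 -0.0042] abs [0.6457 0.1173 0.1403]
w7 disc rel TCP [ 0.0012  0.0013 -0.0042] abs [0.6168 0.0539 0.0439]
```

```bash
python3 -m inch '{"travel": [[-0.001,-0.001,-0.002],[-0.001,-0.001,-0.003],[0,0,-0.002],[0,0,0]], "twist": [-0.2,0,0,0]}' >/dev/null; python3 s.py
cat > nest.py <<'E'
import sys
from h import *
import json
n=sys.argv[1];pinsob=eval(sys.argv[2]) if len(sys.argv)>2 else None
if pinsob is None:
    st=monitor.read_state();w=snap('wrist',n+'.png')[:,:,::-1];json.dump({k:np.array(v).tolist() for k,v in st.items()},open(n+'.json','w'))
    cv2.imwrite('pics/'+n+'a.png',cv2.resize(w[150:330,160:350],None,fx=4,fy=3.3,interpolation=2))
else: st=json.load(open(n+'.json'));w=cv2.imread('pics/'+n+'.png')
K,_=cam('wrist',st);T=np.eye(4);T[:3,:3]=R.from_quat(st['tool_rot']).as_matrix();T[:3,3]=st['ee_pos'];T=T@np.load('he.npy')
u,s=disc(w,(255,256),62);e=np.array(st['ee_pos'])
d=back(K,T,u,e[2]-.0042);print('disc',u,s,d.round(4),'nest pred .6144 .0517')
y=np.radians(16.87)
J=np.array([[np.cos(y),np.sin(y)],[-np.sin(y),np.cos(y)]])
if pinsob:
    P=np.array([back(K,T,p,.0225) for p in pinsob]);print(P.round(4),np.linalg.norm(P[0]-P[1]))
    m=P.mean(0)[:2]; print('disc minus pinsmid in jig',J@(d[:2]-m),'want .02316,0')
E
python3 nest.py w8
```

```text
p [0.6144 0.0503 0.0421] tilt [0.0587 0.0287] jawyaw 106.95 jawz 0.0103 F [-0.   0.4 -0.6] w 0.0518 t 10.8
disc [254.5728035  257.07025909] (101.61882019042969, 111.46647644042969) [0.6157 0.0516 0.0379] nest pred .6144 .0517
```

View pics/w8a.png

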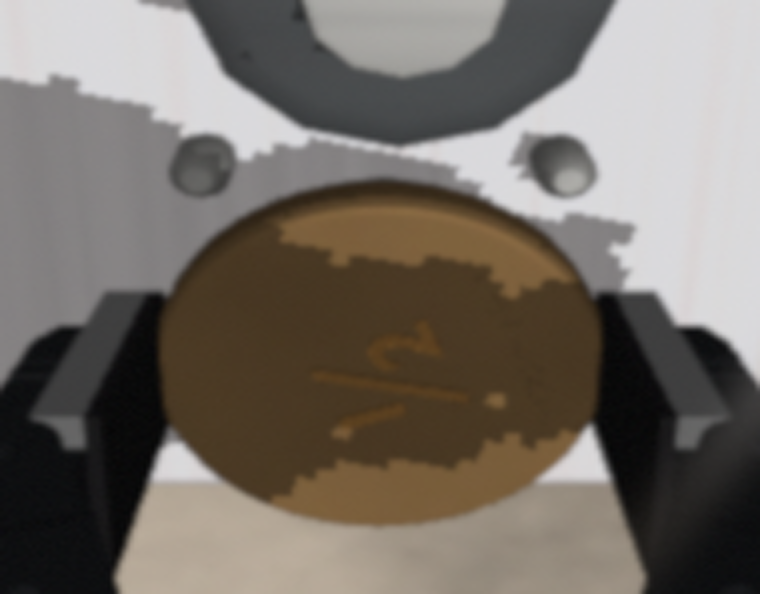

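```bash
python3 nest.py w8 "[(211,203.9),(303.2,203.9)]"; python3 nest.py w7 "[(208.5,192),(295.5,192)]"; python3 -c "
import cv2,numpy as np
a=cv2.imread('pics/w7.png')[180:205,195:310];b=cv2.imread('pics/w8.png')[185:215,195:320]
a=cv2.resize(a,None,fx=6,fy=6,interpolation=2);b=cv2.resize(b,None,fx=6,fy=6,interpolation=2)
o=np.zeros((a.shape[0]+b.shape[0]+5,750,3),np.uint8);o[:a.shape[0],:a.shape[1]]=a;o[a.shape[0]+5:,:]=b;cv2.imwrite('pics/p78.png',o)"
```

```text
disc [254.5728035  257.07025909] (101.61882019042969, 111.46647644042969) [0.6157 0.0516 0.0379] nest pred .6144 .0517
[[0.6009 0.0239 0.0225]
 [0.5874 0.0694 0.0225]] 0.04749836204998072
disc minus pinsmid in jig [ 0.0220381  -0.00152443] want .02316,0
disc [254.62590408 257.00211334] (101.79319763183594, 111.58834838867188) [0.6168 0.0539 0.0439] nest pred .6144 .0517
[[0.5986 0.0231 0.0225]
 [0.5853 0.0671 0.0225]] 0.045979440199062915
disc minus pinsmid in jig [0.02635478 0.00117973] want .02316,0
```

View pics/p78.png

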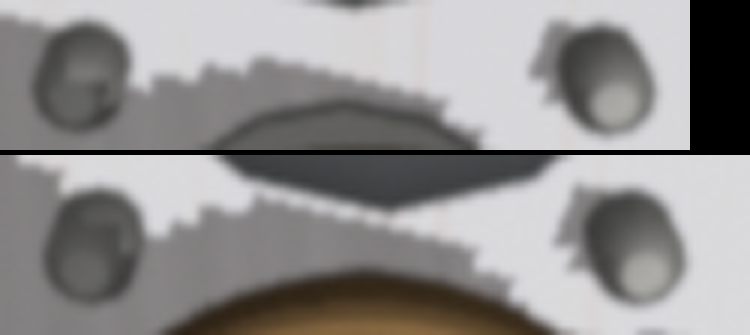

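Run:
```python
from h import *
import json
from scipy.optimize import least_squares
ob={'w6':{(-1,-1):(152.4,93.5),(-1,1):(213.5,94.7),(1,-1):(158.2,154.1),(1,1):(215.9,154.1),0:(186,123.5)},'w7':{(-1,-1):(207.5,196.7),(-1,1):(297.5,197)},'w8':{(-1,-1):(209.2,204.2),(-1,1):(302.5,204.5)}}
ST={k:json.load(open(k+'.json')) for k in ob}
HE=np.array(imaging.camera_info('wrist')['hand_eye']);K=np.array(imaging.camera_info('wrist')['camera_matrix'])
def camT(k,d,rot):
    T=np.eye(4);T[:3,:3]=R.from_quat(ST[k]['tool_rot']).as_matrix();T[:3,3]=ST[k]['ee_pos']
    D=np.eye(4);D[:3,3]=d;D[:3,:3]=R.from_rotvec(rot).as_matrix();return T@HE@D
def res(x):
    c=x[:2];y=x[2];r=[]
    for k in ob:
        T=camT(k,x[3:6],x[6:9])
        for q,u in ob[k].items():
            if q==0:p=[*c,.016]
            else:
                o=.02316*np.array(q);p=[c[0]+o[0]*np.cos(y)-o[1]*np.sin(y),c[1]+o[0]*np.sin(y)+o[1]*np.cos(y),.0225]
            r+=list((proj(K,T,p)-u)/.7)
    return np.array(r+list(x[3:6]/.0015)+list(x[6:9]/.003))
f=least_squares(res,[.6138,.0518,.295]+[0]*6)
x=f.x;print('nest',x[:2].round(4),np.degrees(x[2]).round(2),'d',x[3:6].round(4),'rot',x[6:9].round(4),'cost',f.cost);print((f.fun[:-6]*.7).round(1))
y=x[2];J=np.array([[np.cos(y),np.sin(y)],[-np.sin(y),np.cos(y)]])
for k in ['w6','w7','w8']:
    u,s=disc(cv2.imread(f'pics/{k}.png'),(255,256),62)
    for h in (.0042,.006):
        T=camT(k,x[3:6],x[6:9]);e=np.array(ST[k]['ee_pos'])
        d=back(K,T,u,e[2]-h);print(k,h,'disc rel TCP',(d-e).round(4),'minus nest in jig',(J@(d[:2]-x[:2])).round(4), 'diam',s[1]/K[0,0]*np.linalg.inv(T)[2]@np.append(d,1))
np.save('he.npy',camT('w8',x[3:6],x[6:9])*0+HE@np.block([[R.from_rotvec(x[6:9]).as_matrix(),x[3:6,None]],[np.zeros((1,3)),1]]))
```

```text
nest [0.6149 0.0517] 16.8 d [-0.      0.0002 -0.0007] rot [-0.0017 -0.0013 -0.0021] cost 2.5589845862830862
[-0.6  0.1  0.1 -0.5 -0.3  0.2 -0.2  0.6  0.5  0.5 -0.1 -0.2  0.1 -0.1
  0.3  0.   0.1 -0.2]
w6 0.0042 disc rel TCP [-0.0014 -0.0003 -0.0042] minus nest in jig [0.0453 0.0534] diam 0.053408090205948396
w6 0.006 disc rel TCP [-0.0003  0.0001 -0.006 ] minus nest in jig [0.0465 0.0534] diam 0.054156198082260826
w7 0.0042 disc rel TCP [-0.0017 -0.0002 -0.0042] minus nest in jig [-0.0007  0.001 ] diam 0.05294670093628883
w7 0.006 disc rel TCP [-0.0006  0.0002 -0.006 ] minus nest in jig [0.0004 0.0011] diam 0.05368925721150148
w8 0.0042 disc rel TCP [-0.0016 -0.0002 -0.0042] minus nest in jig [-0.0024 -0.0008] diam 0.05289172799907857
w8 0.006 disc rel TCP [-0.0006  0.0002 -0.006 ] minus nest in jig [-0.0013 -0.0008] diam 0.05363462613360059
```

```bash
python3 -m inch '{"travel": [[0.0015,0.0013,-0.002],[0,0,-0.002],[0,0,0],[0,0,0]], "twist": [0,0,0,0]}' >/dev/null; python3 s.py; python3 nest.py w9
```

```text
p [0.6164 0.0518 0.038 ] tilt [0.0591 0.0286] jawyaw 106.96 jawz 0.0102 F [ 0.5 -0.5 -1.3] w 0.0516 t 11.25
disc [254.56450653 257.00892258] (101.78148651123047, 111.5191421508789) [0.6147 0.0517 0.0338] nest pred .6144 .0517
```

View pics/w9a.png

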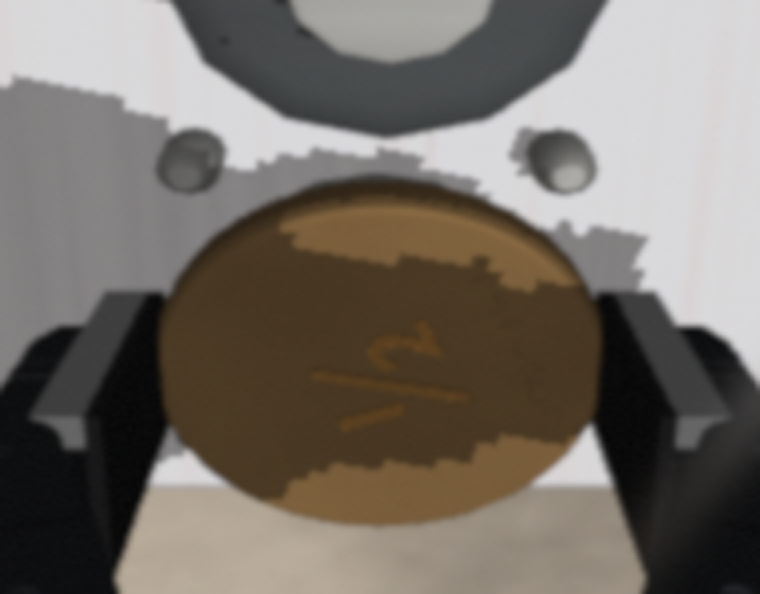

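Pin tops are at (206,204) and (303,204), midpoint 254.6 against the disc centre at 254.6. It's aligned, so I'm lowering gently.

```bash
python3 -m inch '{"travel": [[0,0,-0.002],[0,0,-0.001]], "twist": [0,0]}' >/dev/null; python3 s.py;python3 -m inch '{"travel": [[0,0,-0.0015],[0,0,0]], "twist": [0,0]}' >/dev/null; python3 s.py;python3 -m inch '{"travel": [[0,0,-0.001],[0,0,0]], "twist": [0,0]}' >/dev/null; python3 s.py
```

```text
p [0.6164 0.0518 0.035 ] tilt [0.0593 0.0286] jawyaw 106.96 jawz 0.0101 F [-0.6 -0.2 -0.1] w 0.0519 t 11.5
p [0.6163 0.0518 0.0332] tilt [0.0591 0.0285] jawyaw 106.96 jawz 0.0101 F [-0.4 -0.7 -1.1] w 0.0519 t 11.7
p [0.6161 0.0516 0.032 ] tilt [0.0586 0.0282] jawyaw 106.95 jawz 0.0099 F [-0.8 -1.  -2.2] w 0.0519 t 11.9
```

```bash
python3 -m inch '{"travel": [[0,0,-0.001],[0,0,0]], "twist": [0,0]}' >/dev/null; python3 s.py;python3 -m inch '{"travel": [[0,0,-0.001],[0,0,0]], "twist": [0,0]}' >/dev/null; python3 s.py; python3 nest.py w10
```

```text
p [0.6155 0.0513 0.0307] tilt [0.0576 0.0276] jawyaw 106.94 jawz 0.0097 F [-1.6 -1.1 -1.6] w 0.0518 t 12.1
p [0.6154 0.0512 0.0296] tilt [0.0573 0.0274] jawyaw 106.93 jawz 0.0095 F [-0.5 -1.  -2.2] w 0.0523 t 12.3
disc [254.54687881 257.07360077] (100.43341827392578, 111.92400360107422) [0.6138 0.051  0.0254] nest pred .6144 .0517
```

View pics/w10a.png

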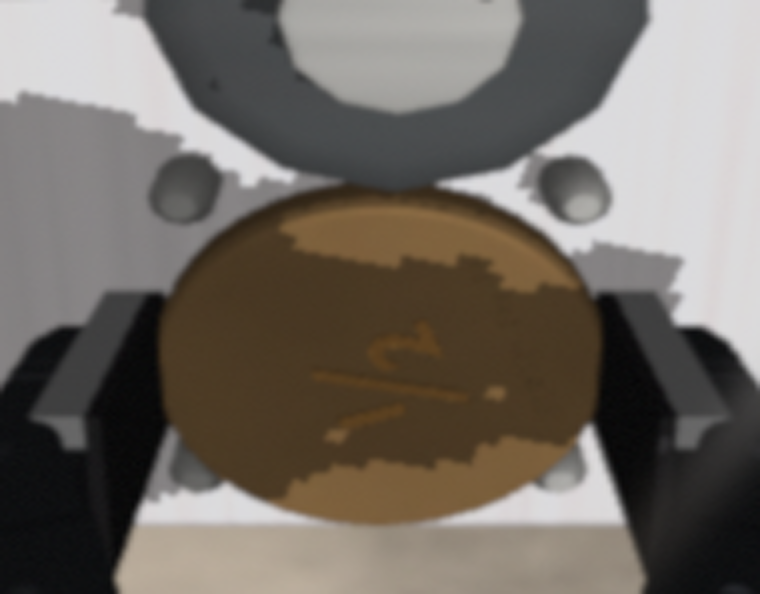

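```bash
python3 -m inch '{"travel": [[0.0005,0.0003,-0.001],[0,0,0]], "twist": [0,0]}' >/dev/null; python3 s.py;python3 -m inch '{"travel": [[0.000,0,-0.001],[0,0,0]], "twist": [0,0]}' >/dev/null; python3 s.py
```

```text
p [0.6154 0.0512 0.0296] tilt [0.0567 0.0267] jawyaw 106.91 jawz 0.0091 F [-1.1 -1.4 -2.3] w 0.0522 t 12.55
p [0.6154 0.0512 0.0296] tilt [0.0571 0.0267] jawyaw 106.91 jawz 0.009 F [-0.4 -1.6 -3. ] w 0.0519 t 12.75
```

```bash
python3 -m inch '{"travel": [[0.001,0,-0.0015],[0,0,-0.0015]], "twist": [0,0]}' >/dev/null; python3 s.py;python3 -m inch '{"travel": [[0,0,0],[0,0,0]], "twist": [0,0]}' >/dev/null; python3 s.py
```

```text
p [0.6155 0.0511 0.0293] tilt [0.0563 0.0266] jawyaw 106.91 jawz 0.0091 F [-9.1 -2.8 23.1] w 0.0522 t 12.95
p [0.6154 0.0512 0.0296] tilt [0.0565 0.0265] jawyaw 106.91 jawz 0.009 F [-1.5 -1.7 -2.3] w 0.052 t 13.15
```

```bash
python3 -m inch '{"travel": [[0,0,0],[0,0,0],[0,0,0]], "twist": [0,0,0]}' -0.65 >/dev/null; python3 s.py; python3 nest.py w11
```

```text
p [0.6168 0.0517 0.0295] tilt [0.0587 0.0276] jawyaw 106.94 jawz 0.0094 F [ 0.1 -1.2 -0. ] w 0.0705 t 13.45
disc [254.34037399 253.62457657] (101.32538604736328, 110.90377807617188) [0.6134 0.0509 0.0253] nest pred .6144 .0517
```

View pics/w11a.png

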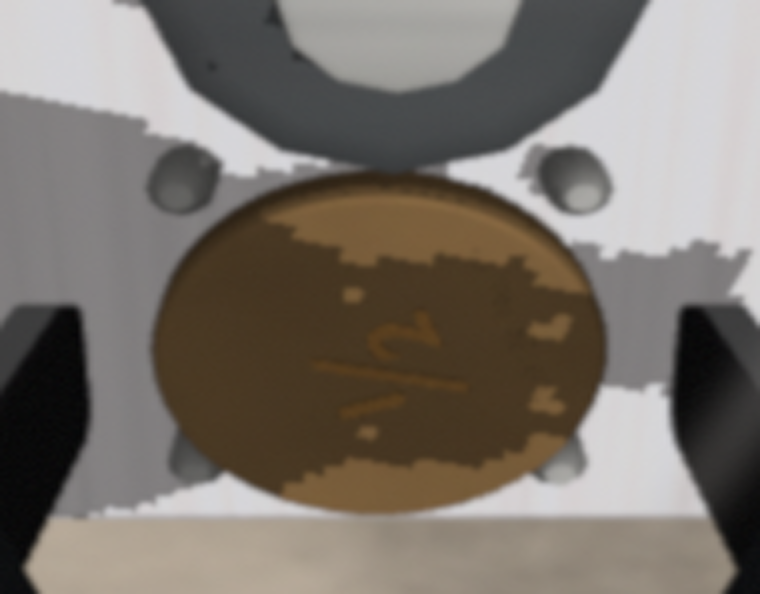

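```bash
python3 -m inch '{"travel": [[0,0,0.005],[0,0,0.012],[0.0,0,0.02],[0.005,0,0.025],[0.01,0,0.025]], "twist": [0,0,0,0,0]}' >/dev/null; python3 -m inch '{"travel": [[0.01,0,0.02],[0.01,0,0.015],[0,0,0.008],[0,0,0],[0,0,0]], "twist": [0,0,0,0,0]}' >/dev/null; python3 s.py
python3 - <<'E'
from h import *
import json
st=monitor.read_state();w=snap('wrist','w12.png')[:,:,::-1];json.dump({k:np.array(v).tolist() for k,v in st.items()},open('w12.json','w'))
E
```

```text
p [0.6521 0.0521 0.1717] tilt [0.0625 0.0281] jawyaw 106.96 jawz 0.0086 F [-0.2 -0.5  0.2] w 0.0705 t 14.5
```

View pics/w12.png

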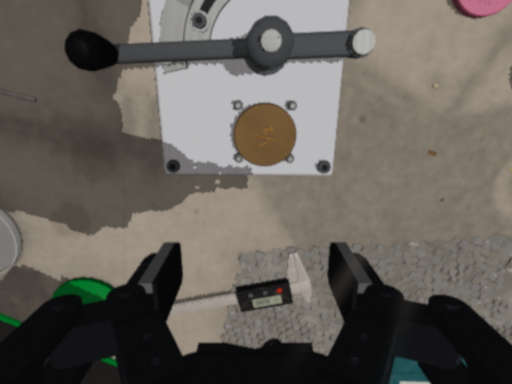

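The medallion lies at (265,133) between the pins at (238,105), (291,105), (239,157) and (290,158). Next I'm checking its seating and locating the knob.

Run:
```python
from h import *
import json
st=json.load(open('w12.json'));w=cv2.imread('pics/w12.png');K,_=cam('wrist',st)
T=np.eye(4);T[:3,:3]=R.from_quat(st['tool_rot']).as_matrix();T[:3,3]=st['ee_pos'];T=T@np.load('he.npy')
u,s=disc(w,(265,133),40);print(u,s,back(K,T,u,.0255).round(4),'nest .6149 .0517')
snap('top','t2.png');KT=cam('top');KS=cam('scene');snap('scene','s2.png')
# spindle from nest
y=np.radians(16.85);sp=np.array([.6149,.0517])-.066*np.array([np.cos(y),np.sin(y)]);print('spindle',sp)
# knob at wrist: mushroom at (90,49); top z .091
kb=back(K,T,(80,49),.088);print('knob?',kb, np.linalg.norm(kb[:2]-sp),np.degrees(np.arctan2(*(kb[:2]-sp)[::-1])))
for L in np.arange(-.1,.3,.05):
  th=y-np.pi/2-L;k=sp+.115*np.array([np.cos(th),np.sin(th)])
  print(L.round(2),k.round(4),'wrist',proj(K,T,[*k,.088]).round(0),'top',proj(*KT,[*k,.09]).round(1))
cv2.imwrite('pics/t2a.png',cv2.resize(cv2.imread('pics/t2.png')[130:230,250:370],None,fx=6,fy=6,interpolation=2))
```

```text
[264.26723862 134.14022827] (60.12446594238281, 60.40445327758789) [0.6157 0.0511 0.0255] nest .6149 .0517
spindle [0.55173358 0.03256877]
knob? [ 0.58976241 -0.07609465  0.088     ] 0.1151257121950848 -70.7115381252437
-0.1 [ 0.5959 -0.0736] wrist [83. 61.] top [335.  164.1]
-0.05 [ 0.5905 -0.0757] wrist [81. 51.] top [335.8 166.2]
0.0 [ 0.5851 -0.0775] wrist [78. 40.] top [336.6 168.4]
0.05 [ 0.5795 -0.079 ] wrist [77. 29.] top [337.2 170.6]
0.1 [ 0.5739 -0.0803] wrist [76. 18.] top [337.6 172.9]
0.15 [ 0.5682 -0.0812] wrist [75.  7.] top [338.  175.2]
0.2 [ 0.5625 -0.0819] wrist [75. -4.] top [338.3 177.5]
0.25 [ 0.5568 -0.0823] wrist [ 75. -16.] top [338.4 179.8]
```

View pics/t2a.png

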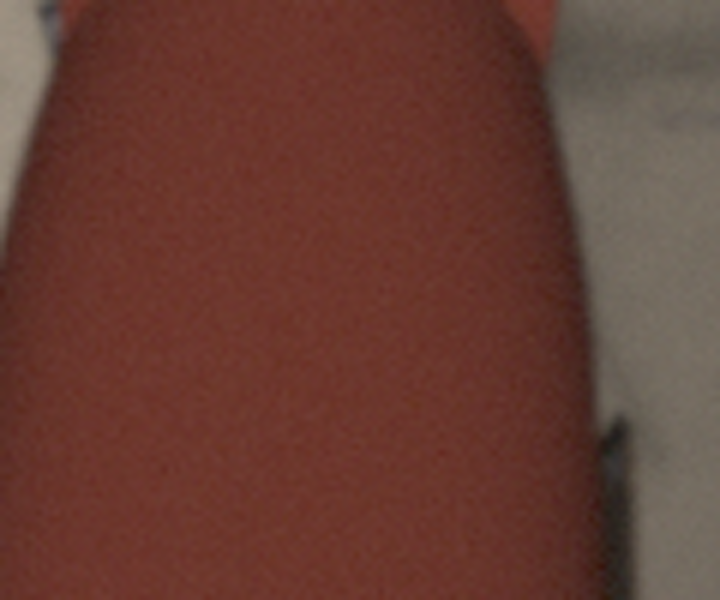

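```bash
python3 -m inch '{"travel": [[-0.003,-0.006,0],[-0.006,-0.012,0],[-0.006,-0.012,0],[-0.006,-0.012,0],[-0.006,-0.012,0]], "twist": [4,8.5,8.5,8.5,8.5]}' 0.2 >/dev/null; python3 s.py; python3 -m inch '{"travel": [[-0.006,-0.012,0],[-0.006,-0.012,0],[-0.006,-0.012,0],[-0.006,-0.012,0],[-0.005,-0.008,0]], "twist": [8.5,8.5,8.5,8,5]}' >/dev/null; python3 s.py;python3 -m inch '{"travel": [[0,0,0],[0,0,0]], "twist": [0,0]}' >/dev/null; python3 s.py;python3 - <<'E'
from h import *
import json
st=monitor.read_state();print(np.round(st['joint_pos'],2));w=snap('wrist','w13.png')[:,:,::-1];json.dump({k:np.array(v).tolist() for k,v in st.items()},open('w13.json','w'))
E
```

```text
p [ 0.6205 -0.0012  0.1666] tilt [0.0232 0.0597] jawyaw 145.68 jawz 0.0145 F [-0.4 -0.  -0.4] w 0.0342 t 15.15
p [ 0.5865 -0.0595  0.1624] tilt [-0.0276  0.061 ] jawyaw -174.91 jawz 0.0222 F [ 0.2  0.2 -0.8] w 0.0341 t 15.65
p [ 0.5853 -0.06    0.1611] tilt [-0.0301  0.0616] jawyaw -175.06 jawz 0.0247 F [-0.6  0.   0.3] w 0.0343 t 15.85
[-0.25  0.5  -0.07  1.05  0.05 -1.91]
```

View pics/w13.png

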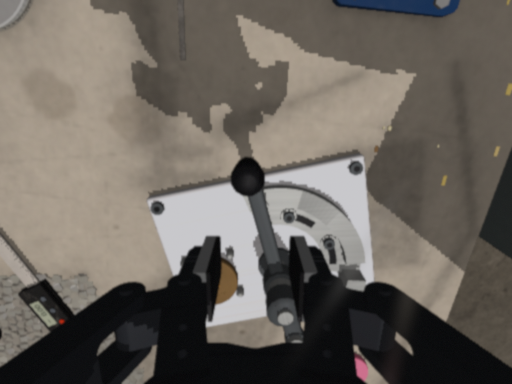

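The knob is at (247,177), the lever bar runs down to the spindle cap at about (283,312), and the medallion shows behind the fingers at (228,282).

```bash
python3 - <<'E'
from h import *
import json
st=json.load(open('w13.json'));K,_=cam('wrist',st)
T=np.eye(4);T[:3,:3]=R.from_quat(st['tool_rot']).as_matrix();T[:3,3]=st['ee_pos'];T=T@np.load('he.npy')
kb=back(K,T,(247,176),.083);sp=np.array([.5517,.0326])
print(kb,np.linalg.norm(kb[:2]-sp),np.degrees(np.arctan2(*(kb[:2]-sp)[::-1])), 'cap',back(K,T,(284,310),.091))
# cam features: notch/stop positions in this image? 
for L in np.arange(0,2.0,.2):
  th=np.radians(-68.6)-L;k=sp+.115*np.array([np.cos(th),np.sin(th)])
  c=sp+.075*np.array([np.cos(th),np.sin(th)])
  print(L.round(1),k.round(4),'jaw',(np.degrees(th)-90+360).round(1),'cam px',proj(K,T,[*c,.025]).round(0))
E
python3 -c "
import cv2
a=cv2.imread('pics/w13.png');cv2.imwrite('pics/w13a.png',cv2.resize(a[150:340,150:390],None,fx=3.2,fy=3.1,interpolation=2))"
```

```text
[ 0.58994723 -0.07861451  0.083     ] 0.11760746949643669 -71.02164805540772 cap [0.5530668  0.02459903 0.091     ]
0.0 [ 0.5937 -0.0745] jaw 201.4 cam px [255. 202.]
0.2 [ 0.5716 -0.0807] jaw 189.9 cam px [272. 199.]
0.4 [ 0.5487 -0.0824] jaw 178.5 cam px [288. 199.]
0.6 [ 0.5259 -0.0795] jaw 167.0 cam px [305. 202.]
0.8 [ 0.5041 -0.0721] jaw 155.6 cam px [319. 208.]
1.0 [ 0.4843 -0.0606] jaw 144.1 cam px [332. 217.]
1.2 [ 0.4671 -0.0453] jaw 132.6 cam px [342. 227.]
1.4 [ 0.4533 -0.0269] jaw 121.2 cam px [349. 239.]
1.6 [ 0.4434 -0.0062] jaw 109.7 cam px [352. 252.]
1.8 [0.4379 0.0161] jaw 98.3 cam px [353. 265.]
```

View pics/w13a.png

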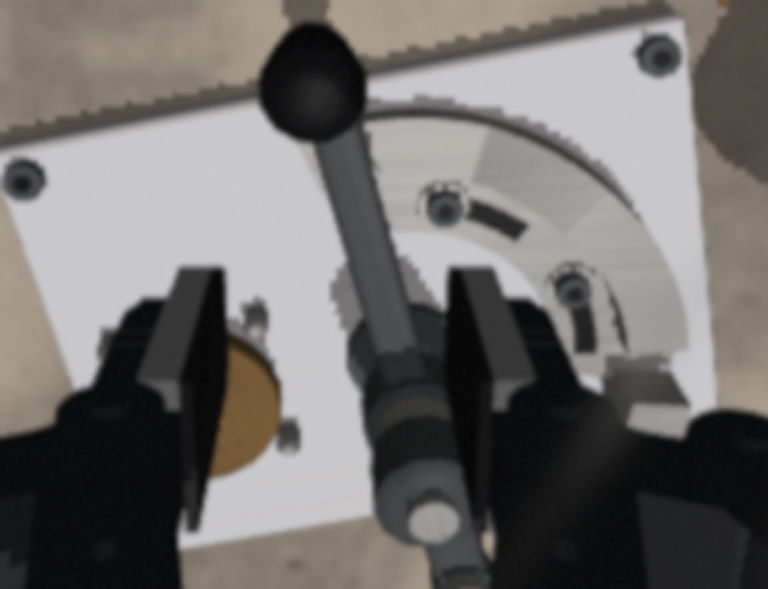

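```bash
python3 -m inch '{"travel": [[0.002,-0.008,0],[0.002,-0.008,-0.005],[0,0,-0.012],[0,0,-0.012],[0,0,-0.008]], "twist": [7,6,0,0,0]}' >/dev/null; python3 s.py; python3 -m inch '{"travel": [[0,0,0],[0,0,0]], "twist": [0,0]}' >/dev/null; python3 s.py;python3 - <<'E'
from h import *
import json
st=monitor.read_state();w=snap('wrist','w14.png')[:,:,::-1];json.dump({k:np.array(v).tolist() for k,v in st.items()},open('w14.json','w'))
E
```

```text
p [ 0.59   -0.0734  0.1219] tilt [-0.0422  0.0536] jawyaw -162.24 jawz 0.0239 F [ 0.8 -0.5  0. ] w 0.034 t 16.4
p [ 0.5886 -0.0723  0.1198] tilt [-0.0454  0.0548] jawyaw -162.39 jawz 0.0268 F [ 0.3 -0.6 -0.8] w 0.0341 t 16.6
```

View pics/w14.png

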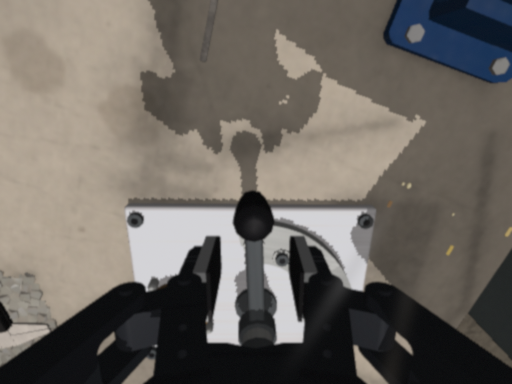

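Run:
```python
from h import *
import json
st=json.load(open('w14.json'));K,_=cam('wrist',st)
M=R.from_quat(st['tool_rot']).as_matrix()
T=np.eye(4);T[:3,:3]=M;T[:3,3]=st['ee_pos'];T=T@np.load('he.npy')
s2=json.load(open('w13.json'));T2=np.eye(4);T2[:3,:3]=R.from_quat(s2['tool_rot']).as_matrix();T2[:3,3]=s2['ee_pos'];T2=T2@np.load('he.npy')
print(tri([(K,T,(253,216)),(K,T2,(247,177))]))
kb=back(K,T,(253,216),.083);print(kb,kb-np.array(st['ee_pos']),M.T@(kb-np.array(st['ee_pos'])))
```

```text
[ 0.58929458 -0.07479772  0.07177064]
[ 0.59076546 -0.08003418  0.083     ] [ 0.00213375 -0.00773883 -0.03683878] [ 0.03622488 -0.00067857 -0.01043243]
```

```bash
python3 -m inch '{"travel": [[0.0015,-0.005,-0.006],[0,0,-0.01],[0,0,-0.01],[0,0,-0.008],[0,0,-0.004]], "twist": [0,0,0,0,0]}' >/dev/null; python3 s.py; python3 -m inch '{"travel": [[0,0,-0.002],[0,0,0]], "twist": [0,0]}' >/dev/null; python3 s.py;python3 - <<'E'
from h import *
import json
st=monitor.read_state();w=snap('wrist','w15.png')[:,:,::-1]
E
```

```text
p [ 0.5909 -0.078   0.0798] tilt [-0.0433  0.0542] jawyaw -162.46 jawz 0.025 F [-0.6  0.3  0.3] w 0.0344 t 17.15
p [ 0.5903 -0.0778  0.0766] tilt [-0.0448  0.0546] jawyaw -162.46 jawz 0.0263 F [-0.4  0.5  0.2] w 0.0342 t 17.35
```

View pics/w15.png

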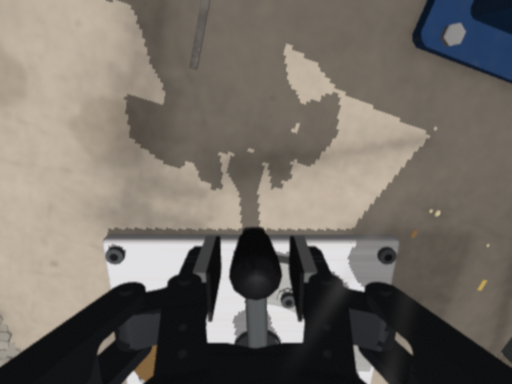

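The knob (255,268) is caged between the pads (218 and 292). Next is a helper to work out the arc steps.

```bash
cat > arc.py <<'E'
import sys
from h import *
steps=[float(a) for a in sys.argv[1:]]
s=monitor.read_state();M=R.from_quat(s['tool_rot']).as_matrix();p=np.array(s['ee_pos'])
sp=np.array([.5517,.0326]);v=p[:2]-sp;th=np.degrees(np.arctan2(v[1],v[0]));th=th if th<0 else th-360
jaw=np.degrees(np.arctan2(M[1,1],M[0,1]))
t=np.radians(th-90);tan=np.array([np.cos(t),np.sin(t)]);F=np.array(s['contact_force'])
err=((th-90)-jaw+180)%360-180
print('r',np.linalg.norm(v).round(4),'th',th.round(2),'L_tcp',np.radians(-68.6-th).round(3),'z',p[2].round(4),'jawerr',err.round(2),'Ftan',(F[:2]@tan).round(2),'Frad',(F[:2]@v/np.linalg.norm(v)).round(2),'Fz',F[2].round(1),'w',round(s['gripper_width'],4),'t',round(s['t'],2))
q=p[:2];tt=th
out=[]
n=max(len(steps),1)
for a in steps:
    tt-=a;nq=sp+.116*np.array([np.cos(np.radians(tt)),np.sin(np.radians(tt))])
    out.append((nq-q).round(4).tolist()+[round(-a+err/n,1)]);q=nq
if out: print(out)
E
python3 arc.py 1 2 3 3 3
```

```text
r 0.117 th -70.7 L_tcp 0.037 z 0.0768 jawerr 1.76 Ftan 0.43 Frad -0.6 Fz 0.5 w 0.0342 t 17.4
[[-0.0023, 0.0003, np.float64(-0.6)], [-0.0039, -0.0012, np.float64(-1.6)], [-0.0059, -0.0016, np.float64(-2.6)], [-0.0059, -0.0012, np.float64(-2.6)], [-0.006, -0.0009, np.float64(-2.6)]]
```

```bash
python3 -m inch '{"travel": [[-0.002,0,0],[-0.004,-0.0012,0],[-0.006,-0.0016,0],[-0.006,-0.0012,0],[-0.006,-0.001,0]], "twist": [-0.6,-1.6,-2.6,-2.6,-2.6]}' >/dev/null; python3 arc.py 3 3 3 3 3
```

```text
r 0.1167 th -82.09 L_tcp 0.235 z 0.0783 jawerr 0.96 Ftan -2.06 Frad -0.72 Fz -1.8 w 0.0345 t 17.9
[[-0.0061, -0.0, np.float64(-2.8)], [-0.0061, -0.0004, np.float64(-2.8)], [-0.0061, -0.0, np.float64(-2.8)], [-0.0061, 0.0003, np.float64(-2.8)], [-0.006, 0.0006, np.float64(-2.8)]]
```

```bash
python3 -m inch '{"travel": [[-0.006,0,-0.001],[-0.006,-0.0004,0],[-0.006,0,0],[-0.006,0.0003,0],[-0.006,0.0006,0]], "twist": [-2.8,-2.8,-2.8,-2.8,-2.8]}' >/dev/null; python3 arc.py 3 3 3 3 3
```

```text
r 0.1169 th -95.86 L_tcp 0.476 z 0.0798 jawerr 2.24 Ftan -1.74 Frad 0.19 Fz -1.1 w 0.034 t 18.4
[[-0.0059, 0.0017, np.float64(-2.6)], [-0.006, 0.0011, np.float64(-2.6)], [-0.0059, 0.0014, np.float64(-2.6)], [-0.0058, 0.0017, np.float64(-2.6)], [-0.0057, 0.002, np.float64(-2.6)]]
```

```bash
python3 -m inch '{"travel": [[-0.006,0.0015,-0.001],[-0.006,0.0011,-0.001],[-0.006,0.0014,0],[-0.006,0.0017,-0.001],[-0.006,0.002,0]], "twist": [-2.2,-2.6,-2.6,-2.6,-2.6]}' >/dev/null; python3 arc.py 3 3 3 3 3
```

```text
r 0.1168 th -107.97 L_tcp 0.687 z 0.0813 jawerr 3.74 Ftan -4.6 Frad -2.64 Fz -1.4 w 0.0342 t 18.9
[[-0.0055, 0.0028, np.float64(-2.3)], [-0.0056, 0.0023, np.float64(-2.3)], [-0.0055, 0.0026, np.float64(-2.3)], [-0.0053, 0.0029, np.float64(-2.3)], [-0.0052, 0.0032, np.float64(-2.3)]]
```

```bash
python3 s.py; python3 -m inch '{"travel": [[-0.0055,0.0028,-0.001],[-0.0055,0.0023,-0.001],[-0.0055,0.0026,-0.001]], "twist": [-2,-2,-2]}' >/dev/null; python3 arc.py 3 3 3 3 3; python3 s.py
```

```text
p [ 0.5157 -0.0785  0.0813] tilt [0.0304 0.0574] jawyaw 158.29 jawz -0.007 F [ 5.2  1.1 -1.4] w 0.0342 t 18.9
r 0.1161 th -113.27 L_tcp 0.78 z 0.0826 jawerr 5.05 Ftan -6.34 Frad -0.24 Fz 1.3 w 0.0341 t 19.2
[[-0.0055, 0.0026, np.float64(-2.0)], [-0.0054, 0.0028, np.float64(-2.0)], [-0.0052, 0.0031, np.float64(-2.0)], [-0.005, 0.0034, np.float64(-2.0)], [-0.0049, 0.0036, np.float64(-2.0)]]
p [ 0.5058 -0.074   0.0826] tilt [0.0532 0.0469] jawyaw 151.68 jawz -0.0246 F [ 5.9 -2.3  1.3] w 0.0341 t 19.2
```

```bash
python3 -m inch '{"travel": [[-0.0055,0.0026,-0.001],[-0.0054,0.0028,-0.001],[-0.0052,0.0031,-0.001]], "twist": [-1.5,-1.5,-1.5]}' >/dev/null; python3 arc.py 3 3 3 3 3;python3 -m inch '{"travel": [[-0.005,0.0034,-0.001],[-0.005,0.0036,-0.001]], "twist": [-1.5,-1.5]}' >/dev/null; python3 arc.py 3 3 3 3 3; python3 s.py
```

```text
r 0.1158 th -118.44 L_tcp 0.87 z 0.0841 jawerr 4.94 Ftan -5.75 Frad 1.57 Fz 1.5 w 0.0341 t 19.5
[[-0.0054, 0.0028, np.float64(-2.0)], [-0.0051, 0.0033, np.float64(-2.0)], [-0.0049, 0.0036, np.float64(-2.0)], [-0.0047, 0.0038, np.float64(-2.0)], [-0.0045, 0.0041, np.float64(-2.0)]]
r 0.1153 th -121.81 L_tcp 0.929 z 0.0851 jawerr 4.97 Ftan -6.49 Frad 3.03 Fz 2.0 w 0.0341 t 19.7
[[-0.0055, 0.0027, np.float64(-2.0)], [-0.0049, 0.0036, np.float64(-2.0)], [-0.0047, 0.0038, np.float64(-2.0)], [-0.0045, 0.0041, np.float64(-2.0)], [-0.0043, 0.0043, np.float64(-2.0)]]
p [ 0.491  -0.0653  0.0851] tilt [0.0861 0.0238] jawyaw 143.22 jawz -0.0548 F [ 3.9 -6.   2. ] w 0.0341 t 19.7
```

```bash
python3 -m inch '{"travel": [[-0.0055,0.0035,-0.002],[-0.005,0.004,-0.002],[-0.005,0.0043,-0.002]], "twist": [-2,-2,-2]}' >/dev/null; python3 arc.py 3 3 3 3 3; python3 s.py
```

```text
r 0.1143 th -125.54 L_tcp 0.994 z 0.0854 jawerr 7.98 Ftan -8.74 Frad 4.58 Fz 7.1 w 0.0342 t 20.0
[[-0.0058, 0.0023, np.float64(-1.4)], [-0.0046, 0.0039, np.float64(-1.4)], [-0.0044, 0.0041, np.float64(-1.4)], [-0.0042, 0.0044, np.float64(-1.4)], [-0.004, 0.0046, np.float64(-1.4)]]
p [ 0.4852 -0.0604  0.0854] tilt [ 0.1098 -0.0008] jawyaw 136.49 jawz -0.0804 F [ 4.5 -8.8  7.1] w 0.0342 t 20.0
```

```bash
python3 -m inch '{"travel": [[-0.004,0.001,0.002],[-0.0045,0.0035,0.001]], "twist": [0,0]}' >/dev/null; python3 arc.py 3 3 3 ; python3 s.py
python3 - <<'E'
from h import *
w=snap('wrist','w16.png');snap('scene','s16.png')
a=cv2.imread('pics/s16.png')[140:230,200:320];cv2.imwrite('pics/s16a.png',cv2.resize(a,None,fx=6,fy=6,interpolation=2))
E
```

```text
r 0.116 th -129.28 L_tcp 1.059 z 0.0902 jawerr 4.48 Ftan -2.56 Frad 0.4 Fz -2.0 w 0.0339 t 20.2
[[-0.0046, 0.004, np.float64(-1.5)], [-0.0044, 0.0042, np.float64(-1.5)], [-0.0042, 0.0044, np.float64(-1.5)]]
p [ 0.4782 -0.0572  0.0902] tilt [ 0.1149 -0.0038] jawyaw 136.24 jawz -0.0859 F [ 1.7 -1.9 -2. ] w 0.0339 t 20.2
```

View pics/w16.png

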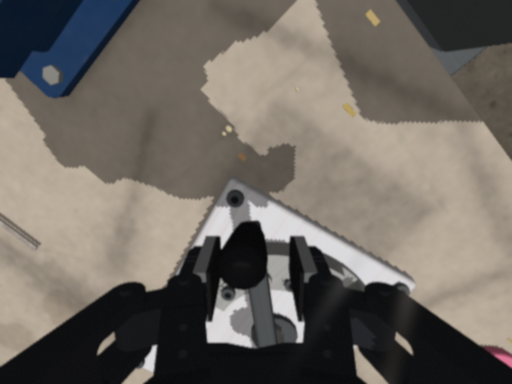

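View pics/s16a.png

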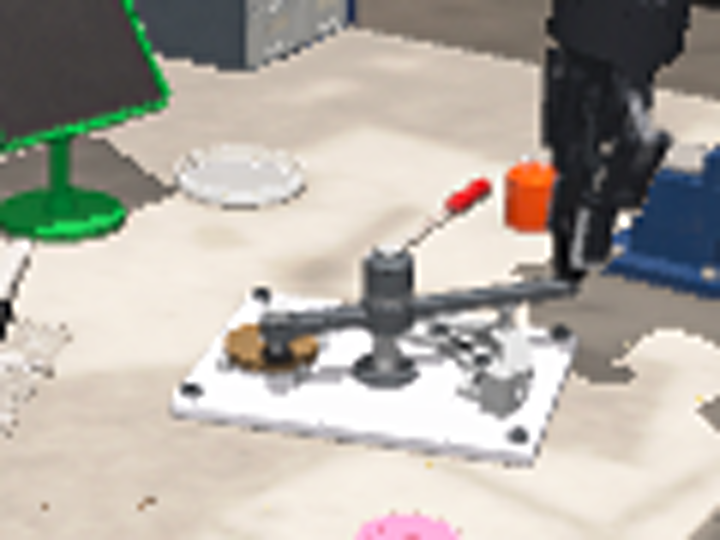

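The scene view shows the lever up on the crest, with the pad clear of the medallion and approaching its edge. The wrist view shows the knob (243,262) against the left pad. Force fell to about 2.6 N, which fits the crest.

```bash
python3 -m inch '{"travel": [[-0.0046,0.004,-0.002],[-0.0044,0.0042,-0.002],[-0.0042,0.0044,-0.002]], "twist": [-2,-2,-2]}' >/dev/null; python3 arc.py 3 3 3 3 3; python3 s.py
```

```text
r 0.1154 th -136.71 L_tcp 1.189 z 0.086 jawerr 3.29 Ftan -6.81 Frad 0.96 Fz 4.6 w 0.0341 t 20.6
[[-0.0045, 0.0041, np.float64(-2.3)], [-0.0038, 0.0047, np.float64(-2.3)], [-0.0036, 0.0049, np.float64(-2.3)], [-0.0033, 0.0051, np.float64(-2.3)], [-0.003, 0.0053, np.float64(-2.3)]]
p [ 0.4677 -0.0465  0.086 ] tilt [ 0.1196 -0.0206] jawyaw 130.0 jawz -0.093 F [ 4.  -5.6  4.6] w 0.0341 t 20.6
```

```bash
python3 -m inch '{"travel": [[0.002,-0.002,0],[0.001,-0.001,-0.003],[0,0,-0.003],[0,0,0]], "twist": [1,1,0,0]}' >/dev/null; python3 arc.py 2.5 2.5 2.5 2.5 2.5; python3 s.py
```

```text
r 0.1157 th -135.54 L_tcp 1.168 z 0.0787 jawerr 2.12 Ftan 0.87 Frad -0.05 Fz 0.2 w 0.0343 t 21.0
[[-0.0037, 0.0035, np.float64(-2.1)], [-0.0033, 0.0038, np.float64(-2.1)], [-0.0031, 0.004, np.float64(-2.1)], [-0.003, 0.0041, np.float64(-2.1)], [-0.0028, 0.0042, np.float64(-2.1)]]
p [ 0.4691 -0.0484  0.0787] tilt [ 0.1169 -0.013 ] jawyaw 132.34 jawz -0.0886 F [-0.6  0.7  0.2] w 0.0343 t 21.0
```

```bash
python3 -m inch '{"travel": [[-0.0037,0.0035,0],[-0.0033,0.0038,0],[-0.0031,0.004,0],[-0.003,0.0041,0],[-0.0028,0.0042,0]], "twist": [-2,-2,-2,-2,-2]}' >/dev/null; python3 arc.py 2.5 2.5 2.5 2.5 2.5; python3 s.py
```

```text
r 0.1156 th -146.51 L_tcp 1.36 z 0.0786 jawerr 1.59 Ftan -3.51 Frad 0.69 Fz -0.2 w 0.034 t 21.5
[[-0.003, 0.0041, np.float64(-2.2)], [-0.0025, 0.0044, np.float64(-2.2)], [-0.0023, 0.0045, np.float64(-2.2)], [-0.0021, 0.0046, np.float64(-2.2)], [-0.0019, 0.0047, np.float64(-2.2)]]
p [ 0.4553 -0.0312  0.0786] tilt [ 0.115  -0.0377] jawyaw 121.9 jawz -0.093 F [ 1.4 -3.3 -0.2] w 0.034 t 21.5
```

```bash
python3 -m inch '{"travel": [[-0.003,0.0041,0],[-0.0025,0.0044,0],[-0.0023,0.0045,0]], "twist": [-2,-2,-2]}' >/dev/null; python3 arc.py 1 1 1
python3 - <<'E'
from h import *
snap('scene','s17.png')
a=cv2.imread('pics/s17.png')[150:230,210:320];cv2.imwrite('pics/s17a.png',cv2.resize(a,None,fx=7,fy=7,interpolation=2))
E
```

```text
r 0.1158 th -153.36 L_tcp 1.479 z 0.0785 jawerr 1.04 Ftan -3.6 Frad 0.25 Fz -0.1 w 0.0343 t 21.8
[[-0.0011, 0.0017, np.float64(-0.7)], [-0.0009, 0.0018, np.float64(-0.7)], [-0.0008, 0.0018, np.float64(-0.7)]]
```

View pics/s17a.png

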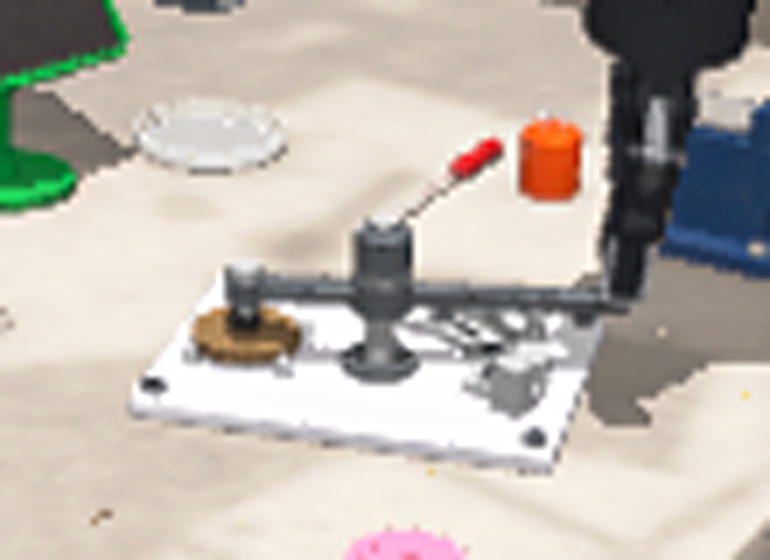

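The pad hovers over the medallion, raised, and the notch by the stop block (515,385) is still ahead. From here I go in small steps.

```bash
python3 -m inch '{"travel": [[-0.0013,0.0021,0],[-0.0011,0.0022,0]], "twist": [-1,-1]}' >/dev/null; python3 arc.py; python3 -m inch '{"travel": [[-0.001,0.0022,0],[-0.001,0.0023,0]], "twist": [-1,-1]}' >/dev/null; python3 arc.py 1.25 1.25 1.25 1.25
```

```text
r 0.1161 th -155.86 L_tcp 1.523 z 0.0785 jawerr 0.69 Ftan -3.84 Frad 0.13 Fz -0.2 w 0.0342 t 22.05
r 0.1162 th -158.21 L_tcp 1.564 z 0.0785 jawerr 0.52 Ftan -3.19 Frad -0.16 Fz -0.7 w 0.034 t 22.25
[[-0.0008, 0.0024, np.float64(-1.1)], [-0.0009, 0.0024, np.float64(-1.1)], [-0.0008, 0.0024, np.float64(-1.1)], [-0.0008, 0.0024, np.float64(-1.1)]]
```

```bash
python3 s.py
```

```text
p [ 0.4438 -0.0105  0.0785] tilt [ 0.1068 -0.0617] jawyaw 111.28 jawz -0.0966 F [ 1.3 -2.9 -0.7] w 0.034 t 22.25
```

```bash
python3 -m inch '{"travel": [[-0.0008,0.0024,0],[-0.0008,0.0024,0]], "twist": [-1.1,-1.1]}' >/dev/null; python3 arc.py; python3 -m inch '{"travel": [[-0.0008,0.0024,0],[-0.0007,0.0024,0]], "twist": [-1,-1]}' >/dev/null; python3 arc.py 1.25 1.25 1.25 1.25
```

```text
r 0.1162 th -160.83 L_tcp 1.61 z 0.0784 jawerr 0.28 Ftan -4.3 Frad 0.31 Fz 0.6 w 0.0345 t 22.45
r 0.1163 th -163.5 L_tcp 1.656 z 0.0784 jawerr -0.2 Ftan -3.31 Frad -0.81 Fz 0.1 w 0.0342 t 22.65
[[-0.0004, 0.0025, np.float64(-1.3)], [-0.0006, 0.0024, np.float64(-1.3)], [-0.0006, 0.0025, np.float64(-1.3)], [-0.0005, 0.0025, np.float64(-1.3)]]
```

```bash
python3 -m inch '{"travel": [[-0.0005,0.002,0],[-0.0005,0.002,0]], "twist": [-1.2,-1.2]}' >/dev/null; python3 arc.py; python3 -m inch '{"travel": [[-0.0004,0.002,0],[-0.0004,0.002,0]], "twist": [-1,-1]}' >/dev/null; python3 arc.py 1 1
```

```text
r 0.1162 th -165.75 L_tcp 1.696 z 0.0784 jawerr 0.14 Ftan -3.75 Frad -0.58 Fz 0.3 w 0.0337 t 22.85
r 0.1162 th -167.96 L_tcp 1.734 z 0.0784 jawerr 0.12 Ftan -3.14 Frad 0.07 Fz 0.4 w 0.0342 t 23.05
[[-0.0002, 0.002, np.float64(-0.9)], [-0.0004, 0.002, np.float64(-0.9)]]
```

```bash
python3 -m inch '{"travel": [[-0.0003,0.002,0],[-0.0003,0.002,0]], "twist": [-1,-1]}' >/dev/null; python3 arc.py; python3 -m inch '{"travel": [[-0.0003,0.002,0]], "twist": [-1]}' >/dev/null; python3 arc.py 1 1
python3 - <<'E'
from h import *
snap('scene','s18.png')
a=cv2.imread('pics/s18.png')[150:230,210:320];cv2.imwrite('pics/s18a.png',cv2.resize(a,None,fx=7,fy=7,interpolation=2))
E
```

```text
r 0.1163 th -170.21 L_tcp 1.773 z 0.0783 jawerr 0.05 Ftan -2.39 Frad 0.42 Fz -1.0 w 0.0337 t 23.25
r 0.1165 th -171.47 L_tcp 1.795 z 0.0781 jawerr -0.13 Ftan 0.07 Frad -0.44 Fz -0.2 w 0.0345 t 23.35
[[0.0002, 0.0021, np.float64(-1.1)], [-0.0002, 0.002, np.float64(-1.1)]]
```

View pics/s18a.png

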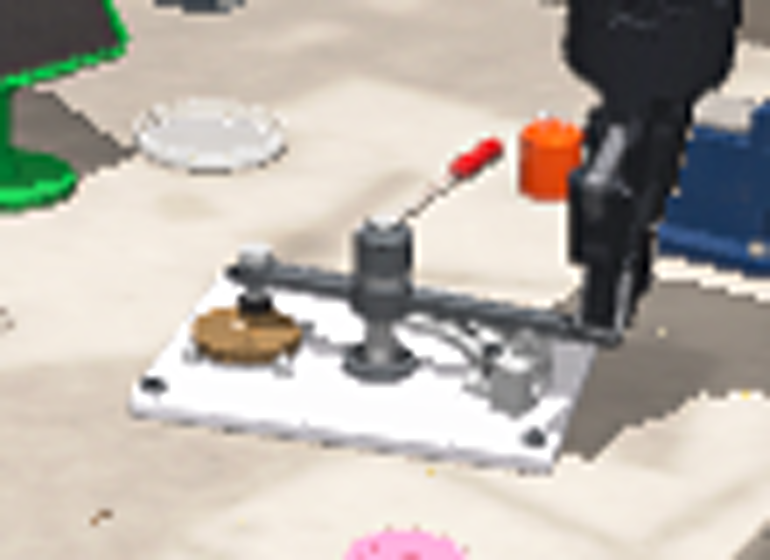

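```bash
python3 -m inch '{"travel": [[0,0,0]], "twist": [0]}' >/dev/null; python3 arc.py 1
python3 - <<'E'
from h import *
snap('scene','s19.png')
a=cv2.imread('pics/s19.png')[150:230,210:320];cv2.imwrite('pics/s19a.png',cv2.resize(a,None,fx=7,fy=7,interpolation=2))
snap('wrist','w19.png')
E
```

```text
r 0.1167 th -171.89 L_tcp 1.803 z 0.078 jawerr -0.54 Ftan 0.22 Frad 0.05 Fz 0.3 w 0.034 t 23.5
[[0.0004, 0.0021, np.float64(-1.5)]]
```

View pics/s19a.png

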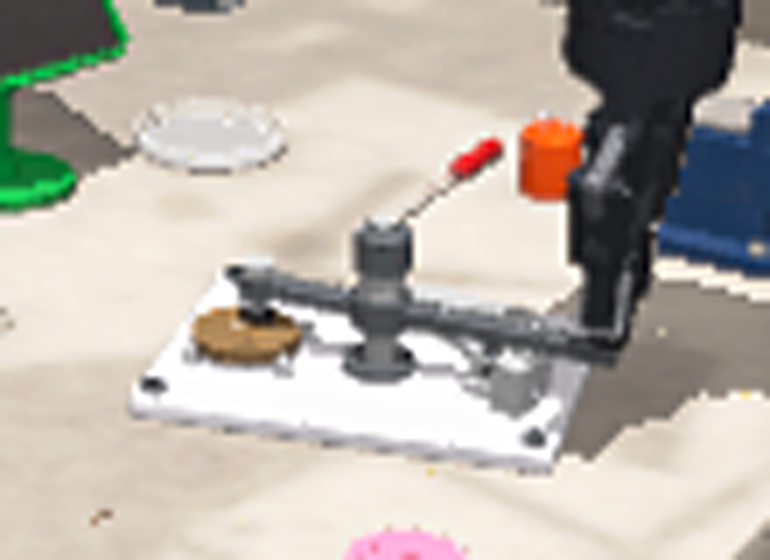

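View pics/w19.png

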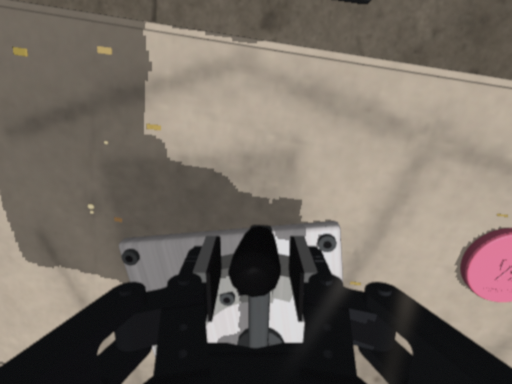

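The lever has dropped: the pad (258,315 in the crop) stands on the medallion, tangential force is about 0, and the knob (255,262) hangs free, centred between the pads. I'm opening and withdrawing straight up.

```bash
python3 -m inch '{"travel": [[0,0,0],[0,0,0],[0,0,0.003],[0,0,0.008],[0,0,0.012]], "twist": [0,0,0,0,0]}' -0.2 >/dev/null; python3 s.py; python3 -m inch '{"travel": [[0,0,0.02],[0,0,0.025],[0,0,0.025],[0,0,0.02],[0,0,0.01]], "twist": [0,0,0,0,0]}'  >/dev/null; python3 s.py; python3 -m inch '{"travel": [[0.01,-0.02,0],[0.02,-0.03,0],[0.02,-0.03,0],[0.01,-0.02,0],[0,0,0]], "twist": [0,0,0,0,0]}'  >/dev/null; python3 s.py
python3 - <<'E'
from h import *
import json
st=monitor.read_state()
snap('scene','s20.png')
a=cv2.imread('pics/s20.png')[150:230,210:320];cv2.imwrite('pics/s20a.png',cv2.resize(a,None,fx=7,fy=7,interpolation=2))
st=monitor.read_state();snap('wrist','w20.png')
E
```

```text
p [0.4349 0.016  0.1011] tilt [ 0.0854 -0.0815] jawyaw 98.67 jawz -0.0937 F [-0.3 -0.2  0.5] w 0.0513 t 24.1
p [0.4342 0.016  0.2083] tilt [ 0.0866 -0.0815] jawyaw 98.65 jawz -0.0939 F [-0.3  0.3 -0.5] w 0.0513 t 24.6
p [ 0.4973 -0.0876  0.215 ] tilt [ 0.0951 -0.0828] jawyaw 98.77 jawz -0.0966 F [0.1 0.5 0.4] w 0.051 t 25.1
```

View pics/s20a.png

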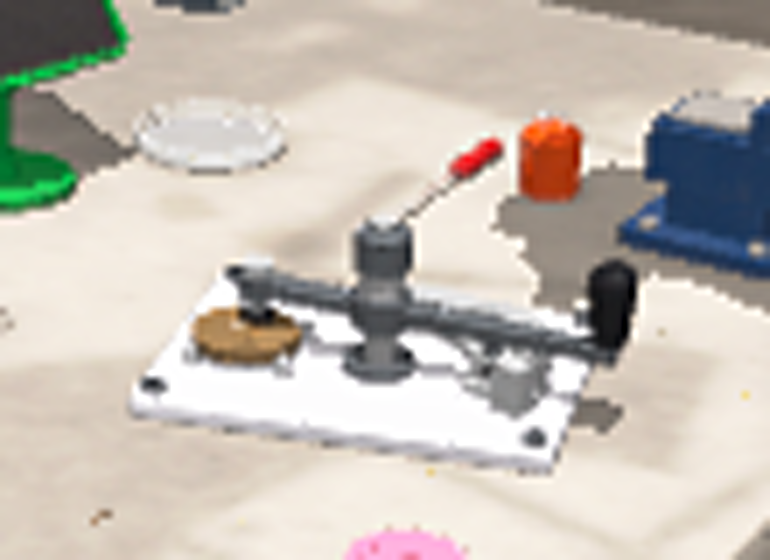

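View pics/w20.png

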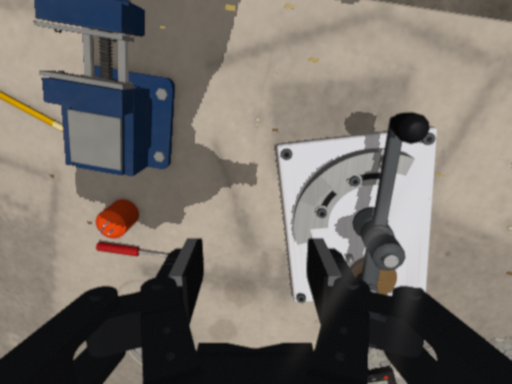

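Run:
```python
from h import *
st=monitor.read_state();KS=cam('scene');sp=np.array([.5517,.0326])
K,_=cam('wrist',st);T=np.eye(4);T[:3,:3]=R.from_quat(st['tool_rot']).as_matrix();T[:3,3]=st['ee_pos'];T=T@np.load('he.npy')
kb=back(K,T,(409,126),.083);v=kb[:2]-sp;th=np.degrees(np.arctan2(v[1],v[0]));th-=360 if th>0 else 0
print('L',np.radians(-68.6-th),np.linalg.norm(v))
for L in (1.75,1.8,1.85):
  t=np.radians(-68.6)-L;c,s=np.cos(t),np.sin(t);k=sp+.115*np.array([c,s]);p=sp-.066*np.array([c,s])
  for lift in (-.004,0,.0075):
    f=lambda q:((proj(*KS,q)-[210,150])*7).round(0)
    print(L,lift,'knobtop',f([*k,.091+lift]),'pad',f([*p,.0255+lift]),'wrist pad',proj(K,T,[*p,.0255+lift]).round(0))
snap('top','t20.png');a=cv2.imread('pics/t20.png')[60:300,90:400];cv2.imwrite('pics/t20a.png',cv2.resize(a,None,fx=2.5,fy=2.5,interpolation=2))
```

```text
L 1.7816086199199188 0.11779209907527999
1.75 -0.004 knobtop [613. 259.] pad [249. 323.] wrist pad [365. 276.]
1.75 0 knobtop [614. 251.] pad [249. 315.] wrist pad [365. 279.]
1.75 0.0075 knobtop [615. 236.] pad [249. 302.] wrist pad [367. 283.]
1.8 -0.004 knobtop [610. 263.] pad [251. 320.] wrist pad [362. 276.]
1.8 0 knobtop [610. 255.] pad [252. 313.] wrist pad [362. 278.]
1.8 0.0075 knobtop [612. 241.] pad [252. 299.] wrist pad [364. 282.]
1.85 -0.004 knobtop [606. 268.] pad [254. 318.] wrist pad [359. 276.]
1.85 0 knobtop [606. 260.] pad [254. 310.] wrist pad [359. 278.]
1.85 0.0075 knobtop [608. 245.] pad [255. 297.] wrist pad [361. 282.]
```

View pics/t20a.png

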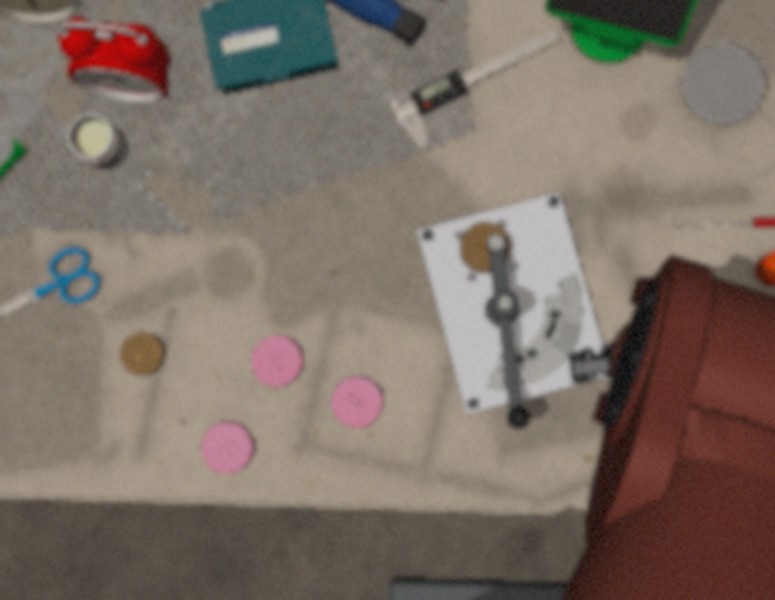

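The top view shows the pad on the medallion, with the small medallion (142,354) and the file (765,222) where they were. The knob-top row agrees with the dropped height, so I'm handing in.

```bash
python3 -c "
from h import *
print(job.sign_off())"
```

```text
the job is handed in; nothing more can be done
None
```

The larger bronze medallion lies flat on the seat between the four pins, released, and the clamp lever has dropped into its notch with the pad holding it down. I handed the job in at about 25 s with the arm clear of everything.

- **Seating:** before the clamp came over, the wrist camera put the medallion within about 1 mm of the nest centre. Pressing it onto the seat gave a brief 23 N reading.
- **Lever swing:** the knob was only pushed, caged between open fingers, never gripped.
    - **Forces:** it took at most 8.7 N sideways on the ramp and about 3–4 N on most of the crest. Once on the crest it rose to 6.8 N, with 4.6 N vertical, while I was lowering the fingers; near the top of the ramp the vertical reading reached 7.1 N. I backed off before lowering any further.
    - **Drop:** at a lever angle of about 1.8 rad the push force fell to zero and the lever dropped by itself. I stopped there, without reaching the stop.
- **Last checks:** the scene view shows the pad on the medallion and the knob at the height expected after the drop, to within a few millimetres. The pad stands roughly 10 mm off the nest centre, because the notch is at about 1.8 rad and not 1.65. The small medallion and the needle file look unmoved in the top view.
- **What was off:**
    - The gripper read 52 mm across the nominally 55 mm medallion, probably because it held the rim at the fingertips.
    - The tool drifted to about 7° of tilt over the job. I could not correct that with these moves, and I saw no harm from it.

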